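Lock the finished candle tins in the stock drawer

TASK

Take the key from its wooden block, push it fully home into the lock on top of the grey stock drawer and turn it clockwise to its stop to free the bolt; then pull the drawer wide open and stand every lidded candle tin upright inside. Push the drawer fully shut, turn the key back to its stop so that it is locked, and return the key to its block, blade down and fully home. Leave the open tin, the oil bottle and the steel jug where they stand.

Things in the scene. Friction and masses are not known exactly. Their poses are not given: they have to be found in the camera images.
- key_bow (a point): Steel key, 68 mm long, upright, blade down, same after half a turn. Point: centre of its bow (flat grip, 28 mm along x, 10 along y, 38 tall along z, up). Below the bow a collar 26 x 16 mm, 6 tall, its underside 25 mm below this point; below that the blade, 14 mm (x) by 5 mm (y), 24 long, its lowest 4 mm narrower.
- block_mouth (a point): The key's fixed wooden block, 60 x 40 x 36 mm: centre of its top face, at the mouth of a slot 17 mm (x) by 8 mm (y) that goes right through. With the key home, its collar rests on the top face, so the bow's centre is 25 mm above this point.
- lock_mouth (a point): Lock: a turning barrel in a round boss on the case's top. Point: centre of the barrel's top face, 88 mm above the bench, 50 mm behind the case's front. Keyway 16 mm (x) by 7 mm (y), 2 mm lead-in, 26 deep; axes turn with the barrel. Key fully home: collar on the barrel, bow's centre 25 mm above this point. The key stands in it unheld and can be drawn out at any angle.
- lock (a joint): Turn of the barrel, rad: 0 locked (start), growing clockwise seen from above to 1.4 at its stop, unlocked. Friction 0.05 N m; it stays where left. It lifts a hidden bolt that holds the drawer; the bolt is clear from about 1.1 up. Turned back while the drawer is open, the bolt would bar its closing.
- drawer (a joint): How far the drawer is open, m: 0 shut, 0.15 fully open. It slides towards the robot (along minus x of point drawer_pull) with about 1.2 N of friction and stays where it is left.
- drawer_pull (a point): The drawer's pull: upright steel post, 16 x 16 mm, 40 tall, on a short stem, its axis 35 mm in front of the drawer's black front. Point: on the post's axis, 16 mm below its top, 50 mm above the bench. x points into the case, y to the left; these are the axes of the case, whose yaw varies.
- drawer_in (a point): Point on the drawer's floor, 12 mm above the bench, moving with it; axes as drawer_pull. Free inside: x -53 to 99 mm, y -144 to 144; walls 34 to 44 mm high. With the drawer fully open the case's front edge (74 mm above the bench) is at x = 65 mm; load before it: a row of four tins fits at x = 0, y = -108, -36, 36, 108 mm.
- tin0_mid (a point): A lidded black candle tin, round, 50 mm across, 40 mm tall, 0.08 to 0.17 kg, standing on the bench; its centre, half-way up. May be absent.
- tin1_mid (a point): A lidded black candle tin, round, 50 mm across, 40 mm tall, 0.08 to 0.17 kg, standing on the bench; its centre, half-way up. May be absent.
- tin2_mid (a point): A lidded black candle tin, round, 50 mm across, 40 mm tall, 0.08 to 0.17 kg, standing on the bench; its centre, half-way up. May be absent.
- tin3_mid (a point): A lidded black candle tin, round, 50 mm across, 40 mm tall, 0.08 to 0.17 kg, standing on the bench; its centre, half-way up. May be absent.
- open_tin: An open, empty black tin without lid, 60 mm across, 44 mm tall: to be left alone. Centre of its underside.
- oil_bottle: An amber oil bottle, 60 mm across, 150 mm tall: to be left alone. Centre of its underside.
- jug: A steel jug with a handle, 90 mm across, 120 mm tall: to be left alone. Centre of its underside.
There are look-alikes about, which are no part of the job. Of the things shaped like the part that bears key_bow, the bare steel one is meant.

How it is judged:
By the outcome, as a careful person would: the job done as asked, in the order asked, and still so for the second after the job is handed in, with the robot touching nothing.
Of tin0, tin1, tin2, tin3 only 2 to 4 are there at a start; the rules pass over those that are not, and their reading is None.
At some moment in a run one of tin0, tin1, tin2, tin3 may be knocked a few centimetres aside while the robot is not near it.
It also fails if it takes over 210 s, if anything falls off the work surface, if the arm or the gripper's body presses on something with over 40 N, if the wrist force passes 120 N, or if a joint passes its speed limit or range.

ROBOT

A 7-joint arm with a two-finger parallel gripper is mounted at the origin on the work surface. World frame = base frame: x ahead of the robot, y to its left, z up, the work surface at z = 0. Lengths are in m, angles in rad, forces in N, time in s.
With the tool pointing down it reaches from about 0.4 to 0.85 m from the base axis. Payload 10.4 kg.
Tool frame: the origin (TCP) lies at the very end of the fingers, on their centre line; the grasp point (between the pads) lies 19 mm behind it (env.grasp_offset is the distance from the TCP to the grasp point, in m); x points along the fingers, y is the direction in which the jaws open and shut, and the axes are right-handed (so a half turn about x gives the same grasp; the last joint's range is limited). The gripper opens to 87 mm and grips with 3 to 60 N. Pads are 19 mm wide; open, the fingers measure 117 mm over their backs; the gripper's body (75 mm by 190 mm) begins 51 mm behind the grasp point.
Start: joints at [1.106, 0.332, -0.065, 1.46, 0.022, 1.35, -0.088], TCP at [0.267, -0.565, 0.223] pointing down, gripper open.
Joint ranges: [-2.6, 2.6], [-0.5, 2.12], [-1.47, 1.34], [0.16, 2.42], [-1.27, 4.41], [0.06, 2.06], [-2.6, 2.6]. Speed limits (rad/s): [2.22, 2.22, 2.79, 2.79, 3.14, 3.14, 3.14].

INTERFACE

Orientations are given as a unit quaternion [x, y, z, w].
In Python, from bench import env gives the robot as it stands. The module is installed in compiled form; this text tells all that it offers.
- The arm moves only by the shell command python3 -m pendant 'ROWS' [FORCE]. ROWS is JSON, a list of rows, each a list of 7 numbers: the turn, a rotation vector about the world's x, y, z in degrees, then the shift along the world's x, y, z in mm, then the gripper command: -1 is shut, 1 is fully open, values between are in proportion. A call has 1 to 12 rows; each row is the pose to reach, as a shift and turn from the pose commanded when the call began; what a row does not reach only later rows make up. A row lasts 1/10 s, in which the tool goes at most 50 mm and 8.59 degrees, less where a joint would pass 70% of its speed; a pose out of reach is approached as far as the arm can. A call with a gripper value outside its range is refused whole. The fingers move at their own pace and stop on an object; FORCE is the grip in N (left out, the last holds). Time passes only in rows, so rows that repeat a pose let the fingers close. It gives the time, the measured TCP pose, the force and the opening at its end, in the units of the state.
- env.get_obs(): the state, without advancing time (a new reading comes with each control period).
- env.read_camera(name): name is "scene" or "top" or "wrist"; returns (picture, depth): 480x640x3 uint8, blue, green, red; 480x640 float32, m along the optical axis (not along the pixel's ray), 0 where there is no reading.
- env.get_calibration(name): a dict with "camera_matrix" (3x3 intrinsics, pixels), "distortion" ([k1, k2, p1, p2, k3] as OpenCV has them; the pictures are not rectified), "R" (3x3) and "t" (3): a world point X has camera coordinates R X + t. Camera axes: x right, y down, z forward; pixel columns grow to the right and rows downward; lengths in m; the calibration is good to about 2 mm. A picture is of the moment at which its call begins: read the wrist's pose just before it. get_calibration takes no time and is no camera call; for the wrist camera it gives the pose at the moment of the call.
- env.job_done(): hands the job in, once; it reports no verdict.
The state is a dict: "t": time; "joints": joint angles; "dq": joint speeds; "joint_torque": joint torques, N m; "tool_pos": TCP position; "orientation": TCP orientation; "ft_force": force on the tool from outside, world axes, zero at the start; "wrist_torque": the same for the moment, N m; "opening": finger opening in m.
Only numpy, scipy, OpenCV 4.12 (cv2) and the standard library are available. Lean on these libraries where they do the work, as an engineer would, in place of code of your own. Each camera call takes 0.05 s, during which the arm holds its last target.

## Working session

There is one attempt and no reset: what is moved stays moved. The work goes in short steps, Python scripts to look and compute and a shell command to move; the robot and the scene stay as the last step left them, time stands still between calls to the robot, and variables do not carry over. Pictures are saved under pics/ and viewed, and the job is handed in when it is done.

```bash
mkdir -p pics; ls; cat > h.py <<'E'
import numpy as np, cv2, json
from bench import env
def snap(name,fn):
    cal=env.get_calibration(name); im,d=env.read_camera(name)
    cv2.imwrite('pics/%s.png'%fn,im); np.savez('pics/%s.npz'%fn,d=d,im=im,K=cal['camera_matrix'],D=np.array(cal['distortion']),R=cal['R'],t=cal['t'])
def load(fn): return np.load('pics/%s.npz'%fn)
def ray(c,u,v):
    p=cv2.undistortPoints(np.array([[[u,v]]],float),np.array(c['K']),c['D'])[0,0]
    R=np.array(c['R']);t=np.array(c['t']).ravel()
    return -R.T@t, R.T@np.array([p[0],p[1],1.])
def atz(c,u,v,z):
    o,d=ray(c,u,v); return o+d*(z-o[2])/d[2]
def dep(c,u,v):
    o,d=ray(c,u,v); return o+d*c['d'][int(round(v)),int(round(u))]
def proj(c,X):
    R=np.array(c['R']); return cv2.projectPoints(np.array(X,float).reshape(-1,3),cv2.Rodrigues(R)[0],np.array(c['t'],float),np.array(c['K']),c['D'])[0].reshape(-1,2)
def tri(L):
    A=np.zeros((3,3));b=np.zeros(3)
    for c,u,v in L:
        o,d=ray(c,u,v);d=d/np.linalg.norm(d);P=np.eye(3)-np.outer(d,d);A+=P;b+=P@o
    x=np.linalg.solve(A,b)
    return x,[np.round(proj(c,x)[0]-[u,v],1) for c,u,v in L]
def crop(fn,u0,v0,w,h,s,out):
    im=cv2.imread('pics/%s.png'%fn)[v0:v0+h,u0:u0+w]
    cv2.imwrite('pics/%s.png'%out,cv2.resize(im,None,fx=s,fy=s,interpolation=cv2.INTER_CUBIC))
E
python3 - <<'E'
from h import *
np.set_printoptions(precision=4,suppress=True)
o=env.get_obs(); print(o)
for n in ['scene','top','wrist']:
    snap(n,n+'0'); c=load(n+'0'); print(n,ray(c,320,240),c['K'][0,0],c['D'])
E
```

```text
pics
{'t': 0.0, 'joints': array([ 1.1064,  0.3329, -0.0647,  1.4609,  0.0216,  1.3499, -0.0885]), 'dq': array([ 0.0013,  0.0006,  0.0015, -0.0007,  0.0013, -0.001 ,  0.0008]), 'joint_torque': array([ -0.0012, -62.3252,   0.0239, -38.9903,  -0.0615,   0.0396,
         0.0001]), 'tool_pos': array([ 0.2671, -0.5646,  0.2218]), 'orientation': array([-0.6898, -0.1554,  0.6901, -0.1545]), 'ft_force': array([-0.5793, -0.1237,  0.1279]), 'wrist_torque': array([ 0.0078, -0.0146, -0.0154]), 'opening': 0.08698464788141148}
scene (array([ 1.2801, -0.3946,  0.7115]), array([-0.6863,  0.3824, -0.6188])) 472.5717669634146 [-0.0931  0.      0.      0.      0.    ]
top (array([ 0.389 , -0.019 ,  1.0824]), array([ 0.1745, -0.0037, -0.9848])) 454.4066525706437 [0.0236 0.     0.     0.     0.    ]
wrist (array([ 0.3362, -0.5336,  0.3837]), array([-0.2592, -0.1148, -0.959 ])) 364.14795086121813 [-0.0326  0.      0.      0.      0.    ]
```

View pics/scene0.png

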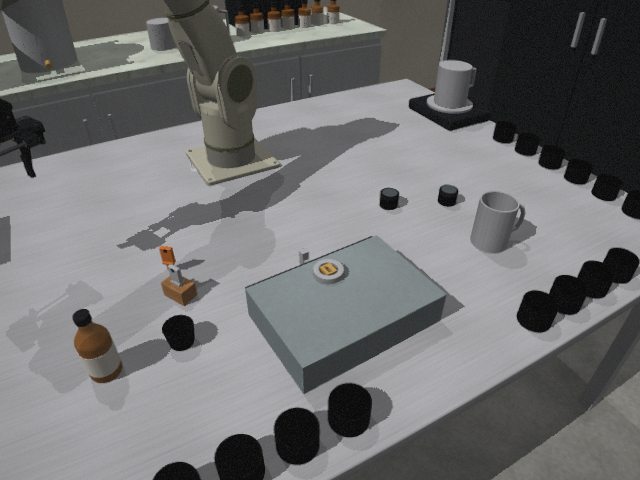

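View pics/top0.png

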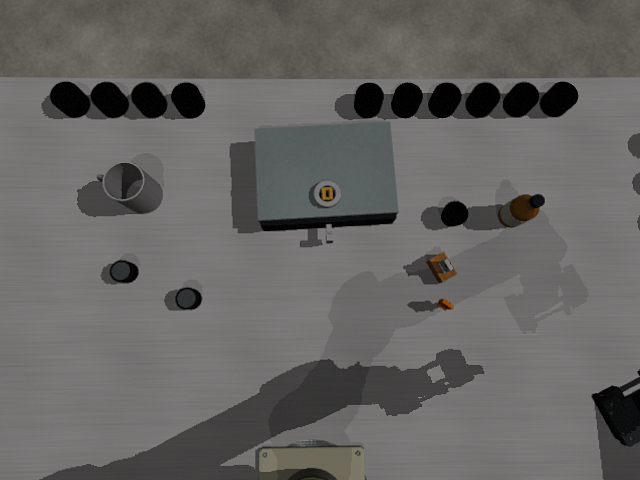

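View pics/wrist0.png

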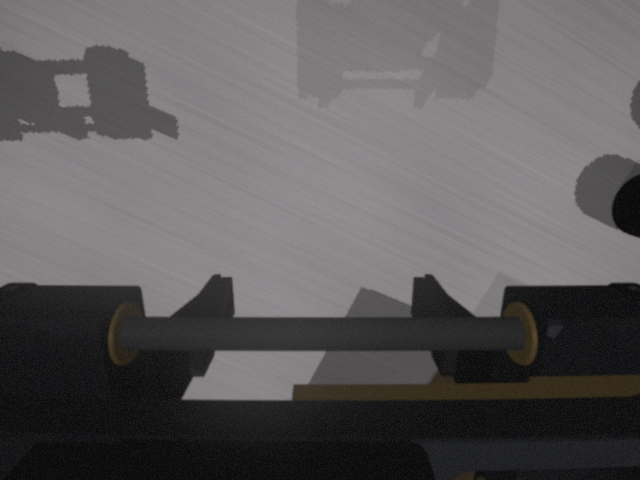

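```bash
python3 - <<'E'
from h import *
np.set_printoptions(precision=4,suppress=True)
crop('top0',380,180,180,140,4,'c1');crop('top0',240,110,180,140,4,'c2');crop('scene0',130,220,200,150,4,'c3');crop('top0',80,240,150,80,5,'c4')
c=load('top0')
for u,v in [(123,268),(188,296),(455,211),(190,95),(440,258),(446,302),(327,194),(445,95),(125,180)]:
    print(u,v,dep(c,u,v))
c=load('scene0')
for u,v in [(389,192),(448,188),(180,325),(350,395),(240,445),(176,270),(167,250),(328,268)]:
    print(u,v,dep(c,u,v))
E
```

```text
123 268 [0.5125 0.4261 0.0396]
188 296 [0.4472 0.2763 0.0421]
455 211 [ 0.6494 -0.3536  0.0044]
190 95 [0.9295 0.2877 0.0508]
440 258 [ 0.5297 -0.3023  0.0358]
446 302 [ 0.4267 -0.302   0.0668]
327 194 [ 0.6768 -0.0399  0.0665]
445 95 [ 0.9284 -0.3307  0.0516]
125 180 [0.7196 0.433  0.0432]
389 192 [0.448 0.277 0.043]
448 188 [0.5048 0.4321 0.0405]
180 325 [ 0.6154 -0.3346  0.0204]
350 395 [ 0.9223 -0.1395  0.051 ]
240 445 [ 0.9179 -0.3268  0.0516]
176 270 [ 0.5256 -0.3057  0.0805]
167 250 [ 0.4328 -0.3031  0.0647]
328 268 [ 0.6701 -0.0362  0.0832]
```

View pics/c1.png

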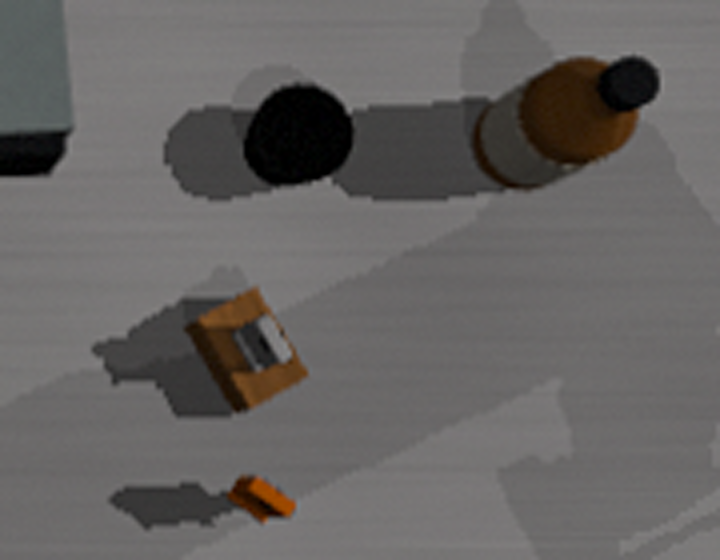

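View pics/c2.png

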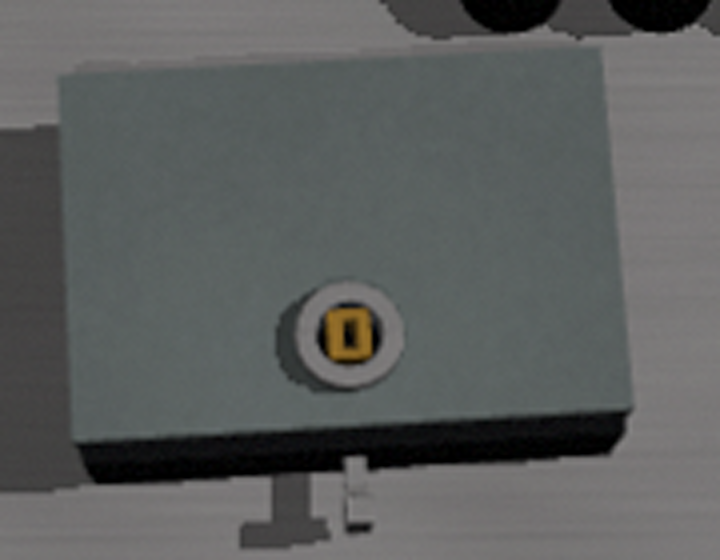

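View pics/c3.png

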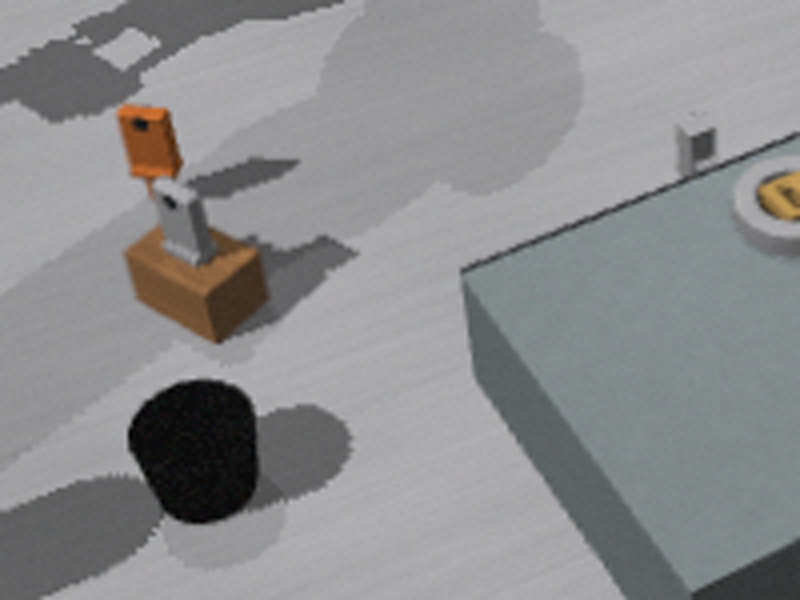

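View pics/c4.png

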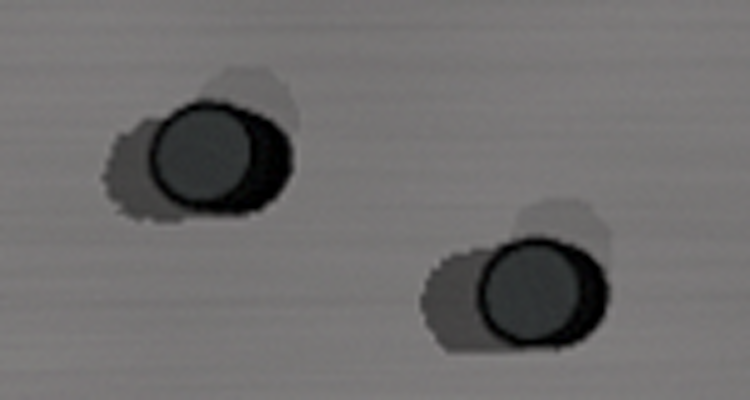

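```bash
python3 - <<'E'
from h import *
np.set_printoptions(precision=4,suppress=True)
c=load('wrist0')
for u,v in [(632,205),(610,190)]: print(atz(c,u,v,0.0),dep(c,u,v))
c=load('top0'); print(atz(c,635,145,0),atz(c,635,185,0),atz(c,5,300,0))
o=load('wrist0'); 
R=o['R']; print(R, env.get_obs()['orientation'])
from scipy.spatial.transform import Rotation as Ro
print(Ro.from_quat(env.get_obs()['orientation']).as_matrix())
E
```

```text
[ 0.4149 -0.8714  0.    ] [ 0.4095 -0.8484  0.0262]
[ 0.4173 -0.8384  0.    ] [ 0.417  -0.8373  0.0014]
[ 0.8168 -0.8161  0.    ] [ 0.7129 -0.8036  0.    ] [0.4456 0.7054 0.    ]
[[ 0.4279 -0.9038 -0.0005]
 [-0.8685 -0.4113  0.2766]
 [-0.2502 -0.1179 -0.961 ]] [-0.6898 -0.1553  0.69   -0.1546]
[[-0.0005  0.4276 -0.904 ]
 [ 0.0009 -0.904  -0.4276]
 [-1.     -0.001   0.0001]]
```

```bash
python3 -m pendant '[[0,0,95,300,195,20,1],[0,0,95,300,195,20,1],[0,0,95,300,195,20,1],[0,0,95,300,195,20,1],[0,0,95,300,195,20,1],[0,0,95,300,195,20,1],[0,0,95,300,195,20,1],[0,0,95,300,195,20,1],[0,0,95,300,195,20,1],[0,0,95,300,195,20,1],[0,0,95,300,195,20,1],[0,0,95,300,195,20,1]]' 30; python3 -m pendant '[[0,0,0,0,0,0,1],[0,0,0,0,0,0,1],[0,0,0,0,0,0,1]]'; python3 - <<'E'
from h import *
print(env.get_obs()['joints']);snap('wrist','w1')
E
```

```text
t: 1.35
tool_pos: [0.5671, -0.37, 0.2421]
orientation: [0.351, 0.614, -0.351, 0.614]
ft_force: [-0.1, -0.4, -0.1]
opening: 0.0868
t: 1.65
tool_pos: [0.5672, -0.37, 0.2425]
orientation: [0.353, 0.613, -0.353, 0.613]
ft_force: [0.2, 0.6, -0.4]
opening: 0.0872
[ 0.81699465  0.47882645 -0.45256396  1.2534479   0.20426531  1.4538844
  0.91229342]
```

View pics/w1.png

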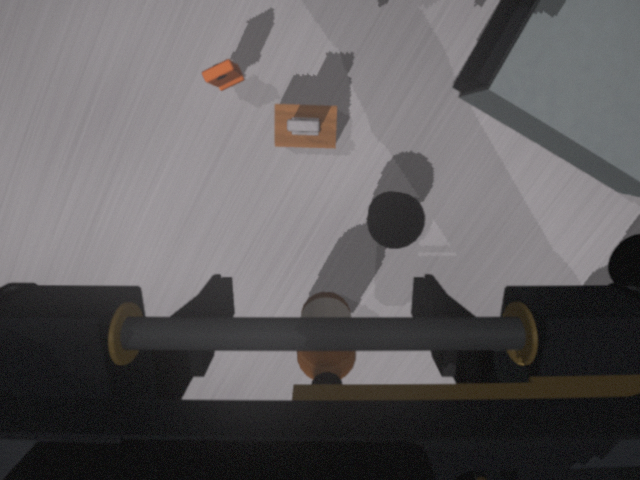

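```bash
python3 - <<'E'
from h import *
crop('w1',260,90,100,75,8,'w1c')
E
```

```text
(no output)
```

View pics/w1c.png

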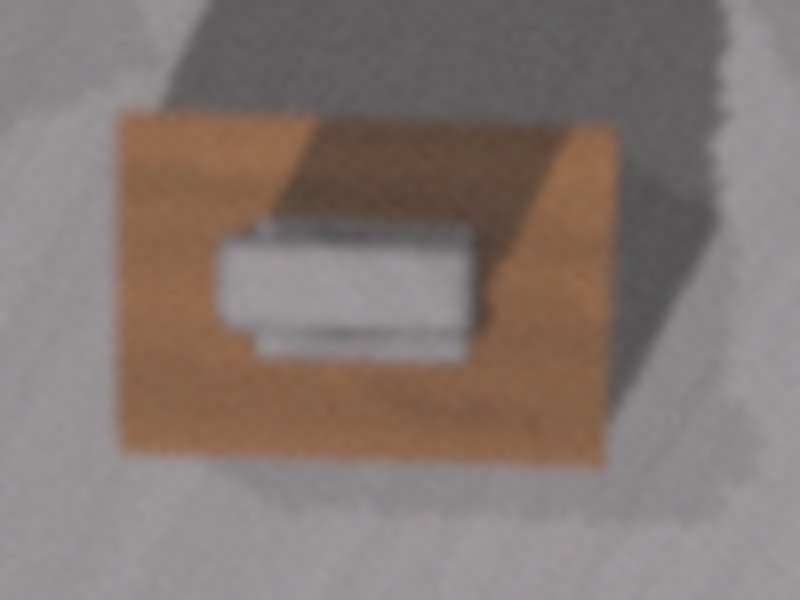

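```bash
python3 - <<'E'
from h import *
np.set_printoptions(precision=4,suppress=True)
c=load('w1')
P=np.array([atz(c,260+x/8,90+y/8,.080) for x,y in [(218,240),(472,240),(472,330),(218,330)]])
print(P,P.mean(0)); d=P[1]+P[2]-P[0]-P[3]; print(np.degrees(np.arctan2(d[1],d[0])),np.linalg.norm(d)/2, np.linalg.norm(P[0]-P[3]))
B=np.array([atz(c,260+x/8,90+y/8,.036) for x,y in [(118,113),(618,122),(605,465),(118,452)]])
d=B[1]+B[2]-B[0]-B[3];print(B.mean(0),np.degrees(np.arctan2(d[1],d[0])),np.linalg.norm(d)/2,np.linalg.norm(B[0]-B[3]))
print(dep(c,303,126),dep(c,285,108),dep(c,325,140))
for n in ['scene0','top0']:
    s=load(n); print(n,proj(s,P),proj(s,B))
from scipy.spatial.transform import Rotation as Ro
print(Ro.from_quat(env.get_obs()['orientation']).as_matrix())
E
```

```text
[[ 0.4985 -0.3117  0.08  ]
 [ 0.5219 -0.2981  0.08  ]
 [ 0.5265 -0.3061  0.08  ]
 [ 0.503  -0.3198  0.08  ]] [ 0.5125 -0.3089  0.08  ]
30.150065211519834 0.027132452286362917 0.00924916864946883
[ 0.5125 -0.3087  0.036 ] 28.92220707938246 0.05989217646077364 0.03957684437119476
[ 0.5125 -0.3092  0.0793] [ 0.4869 -0.3039  0.0342] [ 0.5354 -0.3104  0.0348]
scene0 [[169.6438 263.3633]
 [179.2122 267.9112]
 [175.9835 270.5194]
 [166.3267 265.8761]] [[173.7199 272.1899]
 [194.0669 282.4643]
 [180.2234 293.8443]
 [159.8998 282.817 ]]
top0 [[450.1773 269.1796]
 [443.51   258.8034]
 [446.9711 256.7181]
 [453.6985 267.157 ]] [[442.7196 280.6114]
 [429.0146 258.3027]
 [443.6543 250.0603]
 [457.2827 272.3975]]
[[ 0.      0.8641  0.5033]
 [-0.      0.5033 -0.8641]
 [-1.      0.      0.    ]]
```

```bash
python3 -m pendant '[[0,0,0,-20,35,-50,1],[0,0,0,-20,35,-50,1],[0,0,0,-20,35,-50,1],[0,0,0,-20,35,-50,1]]'; python3 - <<'E'
from h import *
snap('wrist','w2');crop('w2',260,140,120,90,6,'w2c')
E
```

```text
t: 2.1
tool_pos: [0.5477, -0.3358, 0.1937]
orientation: [0.352, 0.613, -0.352, 0.614]
ft_force: [0.0, -0.6, -0.3]
opening: 0.0866
```

View pics/w2.png

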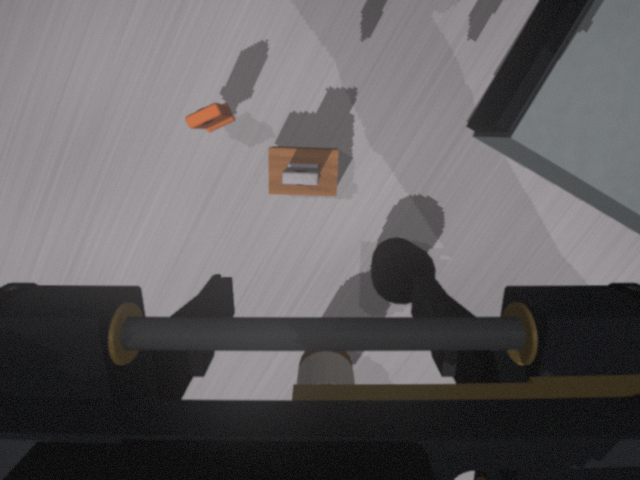

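View pics/w2c.png

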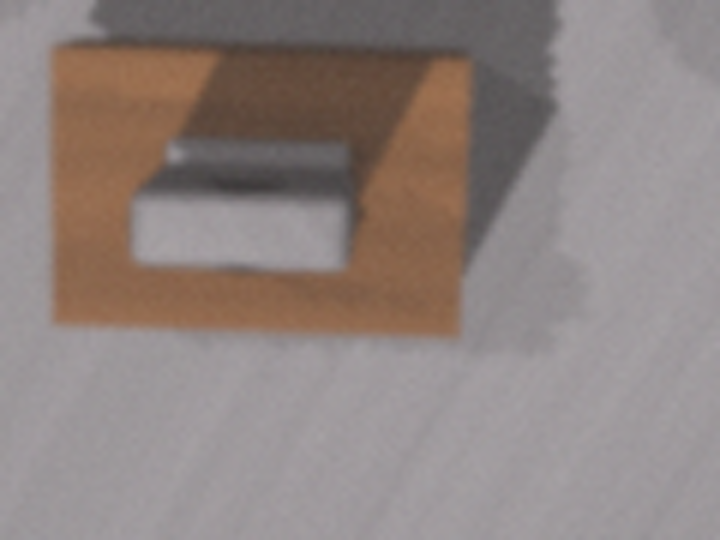

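```bash
python3 - <<'E'
from h import *
np.set_printoptions(precision=4,suppress=True)
c=load('w2');w1=load('w1')
q=lambda x,y:(260+(x+.5)/6-.5,140+(y+.5)/6-.5)
P=np.array([atz(c,*q(x,y),.080) for x,y in [(131,197),(350,197),(350,268),(131,268)]])
d=P[1]+P[2]-P[0]-P[3]; print(P.mean(0),np.degrees(np.arctan2(d[1],d[0])),np.linalg.norm(d)/2, np.linalg.norm(P[0]-P[3]))
B=np.array([atz(c,*q(x,y),.036) for x,y in [(53,47),(471,60),(460,335),(53,322)]])
d=B[1]+B[2]-B[0]-B[3];print(B.mean(0),np.degrees(np.arctan2(d[1],d[0])),np.linalg.norm(d)/2,np.linalg.norm(B[0]-B[3]))
print(tri([(c,*q(240.5,232.5)),(w1,260+345/8-.44,90+285/8-.44)]))
print(tri([(c,*q(259,191)),(w1,260+365/8-.44,90+288/8-.44)]))
E
```

```text
[ 0.5121 -0.3089  0.08  ] 30.23340532464117 0.027493006119806037 0.008882553750446583
[ 0.512  -0.3086  0.036 ] 28.444454887096825 0.05977265584807808 0.039482318292955745
(array([ 0.512 , -0.3087,  0.0813]), [array([-0., -0.]), array([0., 0.])])
(array([ 0.5119, -0.3083,  0.0364]), [array([0., 0.]), array([-0., -0.])])
```

```bash
python3 -m pendant '[[0,0,0,-35,26,0,0.2],[0,0,0,-35,26,-50,0.2],[0,0,0,-35,26,-100,0.2],[0,0,0,-35,26,-125,0.2],[0,0,0,-35,26,-140,0.2],[0,0,0,-35,26,-148,0.2],[0,0,0,-35,26,-148,0.2]]' 30;python3 -m pendant '[[0,0,0,0,0,0,-1],[0,0,0,0,0,0,-1],[0,0,0,0,0,0,-1],[0,0,0,0,0,0,-1],[0,0,0,0,0,0,-1]]' 40; python3 -m pendant '[[0,0,0,0,0,0,-1],[0,0,0,0,0,0,-1]]'
```

```text
t: 2.85
tool_pos: [0.5129, -0.3095, 0.045]
orientation: [0.352, 0.613, -0.352, 0.614]
ft_force: [-0.3, 0.1, 1.2]
opening: 0.0534
t: 3.35
tool_pos: [0.5126, -0.3092, 0.0452]
orientation: [0.352, 0.613, -0.352, 0.614]
ft_force: [-0.9, -0.5, 3.7]
opening: 0.0274
t: 3.55
tool_pos: [0.5126, -0.3092, 0.0452]
orientation: [0.352, 0.613, -0.352, 0.614]
ft_force: [-1.4, -0.2, 6.2]
opening: 0.0274
```

```bash
python3 -m pendant '[[0,0,0,0,0,5,-1],[0,0,0,0,0,15,-1],[0,0,0,0,0,30,-1],[0,0,0,0,0,60,-1],[0,0,0,0,0,100,-1],[0,0,0,0,0,130,-1],[0,0,0,0,0,130,-1]]'; python3 - <<'E'
from h import *
snap('wrist','w3');snap('scene','s3'); crop('s3',100,180,200,150,4,'s3c')
E
```

```text
t: 4.25
tool_pos: [0.5146, -0.3099, 0.1807]
orientation: [0.352, 0.61, -0.352, 0.616]
ft_force: [0.0, 0.3, -0.5]
opening: 0.0273
```

View pics/w3.png

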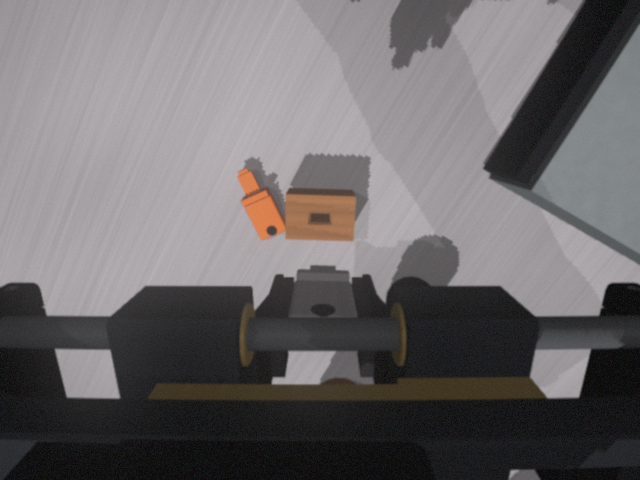

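View pics/s3c.png

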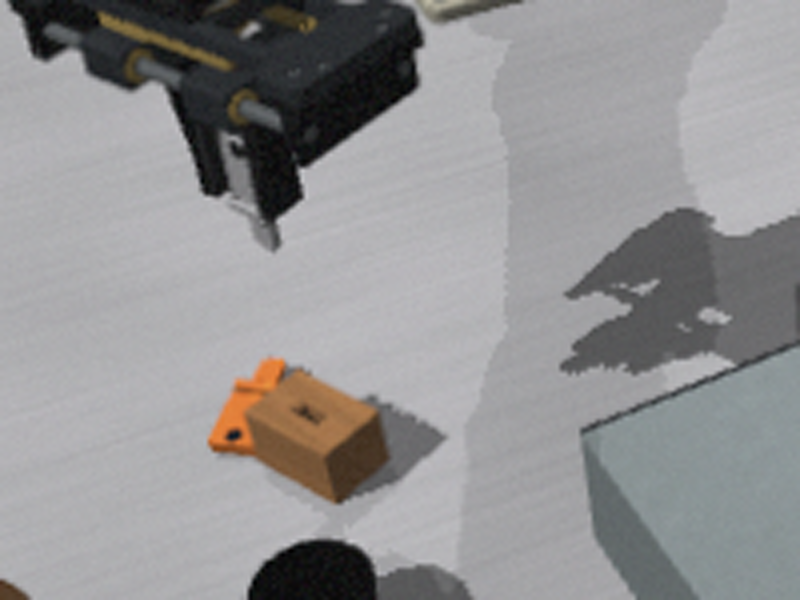

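```bash
python3 -m pendant '[[0,0,-27,165,195,60,-1],[0,0,-27,165,195,60,-1],[0,0,-27,165,195,60,-1],[0,0,-27,165,195,60,-1],[0,0,-27,165,195,60,-1],[0,0,-27,165,195,60,-1],[0,0,-27,165,195,60,-1],[0,0,-27,165,195,60,-1],[0,0,-27,165,195,60,-1]]'; python3 - <<'E'
from h import *
print(env.get_obs()['joints'])
snap('wrist','w4');crop('w4',250,60,150,112,5,'w4c')
E
```

```text
t: 5.25
tool_pos: [0.6763, -0.1159, 0.2337]
orientation: [0.485, 0.514, -0.486, 0.513]
ft_force: [0.5, -1.0, -1.1]
opening: 0.0277
[ 0.42294766  0.50938972 -0.48389891  1.23542231  0.23130745  1.45187999
  0.02010025]
```

View pics/w4.png

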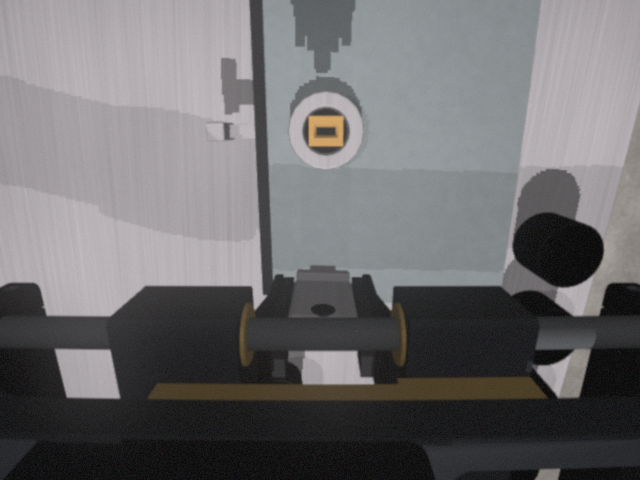

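View pics/w4c.png

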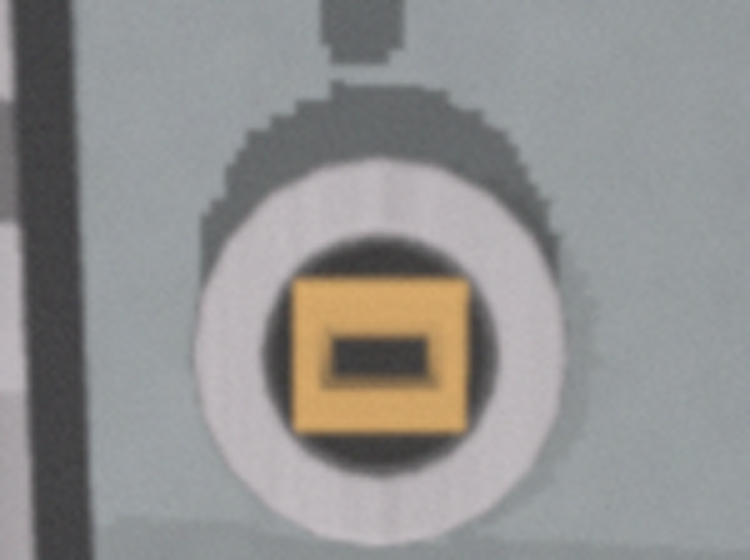

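```bash
python3 -m pendant '[[0,0,0,-5,35,-30,-1],[0,0,0,-5,35,-30,-1],[0,0,0,-5,35,-30,-1],[0,0,0,-5,35,-30,-1]]'; python3 - <<'E'
from h import *
print(env.get_obs()['tool_pos'],env.get_obs()['orientation'])
snap('wrist','w5');crop('w5',250,120,150,112,5,'w5c')
E
```

```text
t: 5.7
tool_pos: [0.6722, -0.0807, 0.205]
orientation: [0.486, 0.513, -0.486, 0.514]
ft_force: [0.5, -0.2, -0.3]
opening: 0.0276
[ 0.67220778 -0.08065608  0.20502431] [ 0.48571112  0.51344873 -0.48587981  0.51417499]
```

View pics/w5c.png

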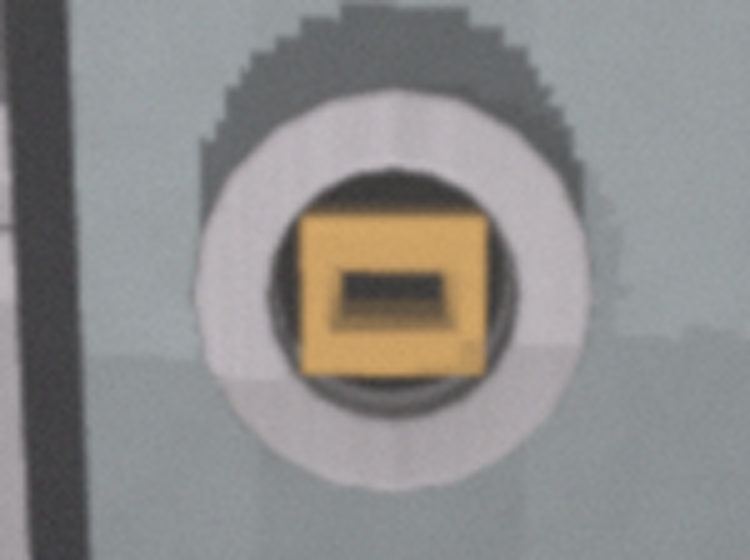

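View pics/w5.png

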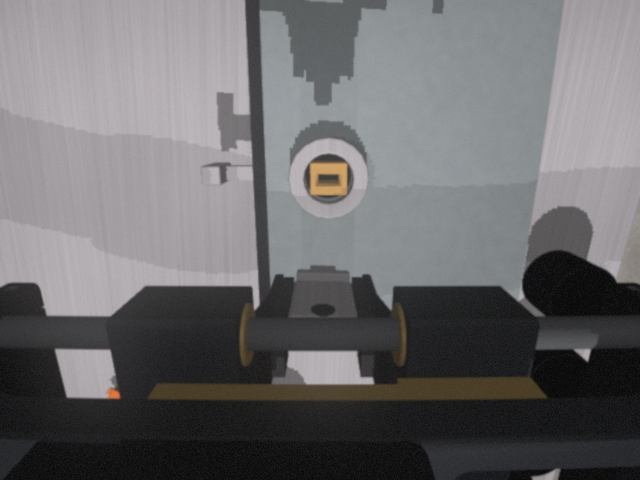

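```bash
python3 - <<'E'
from h import *
np.set_printoptions(precision=4,suppress=True)
def go(n,u0,v0,s,pts,z):
    c=load(n);P=np.array([atz(c,u0+(x+.5)/s-.5,v0+(y+.5)/s-.5,z) for x,y in pts]);d=P[1]+P[2]-P[0]-P[3]
    print(n,P.mean(0),np.degrees(np.arctan2(d[1],d[0])),np.linalg.norm(P[0]-P[1]),np.linalg.norm(P[0]-P[3]))
go('w4',250,60,5,[(292,278),(468,278),(468,434),(292,434)],.088)
go('w5',250,120,5,[(300,214),(487,213),(487,376),(300,377)],.088)
f=lambda u0,v0,s,x,y:(u0+(x+.5)/s-.5,v0+(y+.5)/s-.5)
print(tri([(load('w4'),*f(250,60,5,380,357)),(load('w5'),*f(250,120,5,393.5,296.5))]))
for n,a,b in [('w5',(258,40),(266,270)),('w4',(261,20),(271,280))]:
    c=load(n);A=atz(c,*a,.074);B=atz(c,*b,.074);d=A-B;print(A,B,np.degrees(np.arctan2(-d[0],d[1])))
c=load('top0')
P=np.array([atz(c,240+x/4,110+y/4,.074) for x,y in [(60,75),(600,47),(630,408),(73,440)]]);print(P)
for i,j in [(3,2),(0,1),(3,0),(2,1)]: d=P[j]-P[i];print(np.degrees(np.arctan2(d[1],d[0])))
c=load('w5')
# edge fit in gray: case right/dark boundary
o=env.get_obs()['orientation']
from scipy.spatial.transform import Rotation as Ro
y=Ro.from_quat(o).as_matrix()[:,1];print('tool y yaw',np.degrees(np.arctan2(y[1],y[0])))
E
```

```text
w4 [ 0.6749 -0.0401  0.088 ] 3.2160544821951773 0.028304493854657817 0.024471909164975034
w5 [ 0.675  -0.0399  0.088 ] 3.5333545246679092 0.028177593110381448 0.024765708717458663
(array([ 0.675 , -0.0401,  0.0868]), [array([ 0., -0.]), array([-0.,  0.])])
[0.6179 0.0566 0.074 ] [ 0.6265 -0.1225  0.074 ] 2.750871359010107
[0.619  0.0422 0.074 ] [ 0.6311 -0.1791  0.074 ] 3.128517490764266
[[ 0.8333  0.127   0.074 ]
 [ 0.8498 -0.1904  0.074 ]
 [ 0.6312 -0.2003  0.074 ]
 [ 0.6148  0.1165  0.074 ]]
-87.02266209020553
-87.02158010458152
2.753821091428027
2.5935298899094357
tool y yaw 3.1906385077386337
```

```bash
python3 -m pendant '[[0,0,0,3,40,-20,-1],[0,0,0,3,40,-50,-1],[0,0,0,3,40,-70,-1],[0,0,0,3,40,-75,-1],[0,0,0,3,40,-75,-1],[0,0,0,3,40,-75,-1],[0,0,0,3,40,-75,-1]]'; python3 - <<'E'
from h import *
print(env.get_obs()['tool_pos'])
snap('scene','s6');crop('s6',270,210,110,82,7,'s6c');snap('top','t6');crop('t6',280,150,110,82,7,'t6c')
E
```

```text
t: 6.45
tool_pos: [0.6761, -0.0393, 0.1312]
orientation: [0.486, 0.513, -0.485, 0.515]
ft_force: [-0.3, 0.2, -1.2]
opening: 0.0273
[ 0.67610347 -0.03933434  0.13123977]
```

View pics/s6c.png

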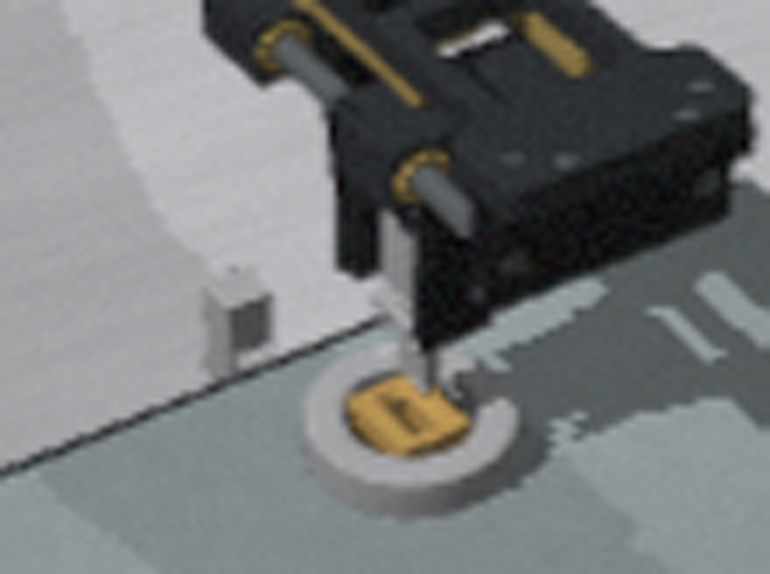

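```bash
python3 -m pendant '[[0,0,0,-1,-1,-3,-1],[0,0,0,-1,-1,-6,-1],[0,0,0,-1,-1,-9,-1],[0,0,0,-1,-1,-12,-1],[0,0,0,-1,-1,-12,-1],[0,0,0,-1,-1,-12,-1]]'; python3 - <<'E'
from h import *
np.set_printoptions(precision=4,suppress=True)
o=env.get_obs();print(o['tool_pos'],o['ft_force'],o['wrist_torque'])
E
```

```text
t: 7.15
tool_pos: [0.6742, -0.04, 0.1175]
orientation: [0.485, 0.514, -0.485, 0.514]
ft_force: [-0.5, 0.2, -0.6]
opening: 0.0276
[ 0.6742 -0.04    0.1175] [-0.5358  0.1897 -0.5593] [-0.0323 -0.0754 -0.0263]
```

No contact force; tip is at or just below the mouth. Continue down in small steps.

```bash
python3 -m pendant '[[0,0,0,0,0,-2,-1],[0,0,0,0,0,-4,-1],[0,0,0,0,0,-6,-1],[0,0,0,0,0,-6,-1],[0,0,0,0,0,-6,-1]]'; python3 - <<'E'
from h import *
np.set_printoptions(precision=4,suppress=True)
o=env.get_obs();print(o['tool_pos'],o['ft_force'],o['wrist_torque'])
E
```

```text
t: 7.65
tool_pos: [0.6742, -0.04, 0.1115]
orientation: [0.485, 0.514, -0.485, 0.514]
ft_force: [-0.5, -0.3, -0.6]
opening: 0.0275
[ 0.6742 -0.04    0.1115] [-0.4584 -0.2848 -0.6204] [ 0.0067 -0.0653  0.0112]
```

```bash
python3 -m pendant '[[0,0,0,0,0,-4,-1],[0,0,0,0,0,-8,-1],[0,0,0,0,0,-11,-1],[0,0,0,0,0,-13,-1],[0,0,0,0,0,-15,-1],[0,0,0,0,0,-15,-1],[0,0,0,0,0,-15,-1]]'; python3 - <<'E'
from h import *
np.set_printoptions(precision=4,suppress=True)
o=env.get_obs();print(o['tool_pos'],o['ft_force'],o['wrist_torque'])
snap('scene','s7');crop('s7',270,210,110,82,7,'s7c')
E
```

```text
t: 8.35
tool_pos: [0.6744, -0.0399, 0.0972]
orientation: [0.485, 0.514, -0.485, 0.514]
ft_force: [-2.6, 0.0, 6.0]
opening: 0.0275
[ 0.6744 -0.0399  0.0972] [-2.5565  0.0281  5.9606] [-0.0432  0.5815  0.0034]
```

View pics/s7c.png

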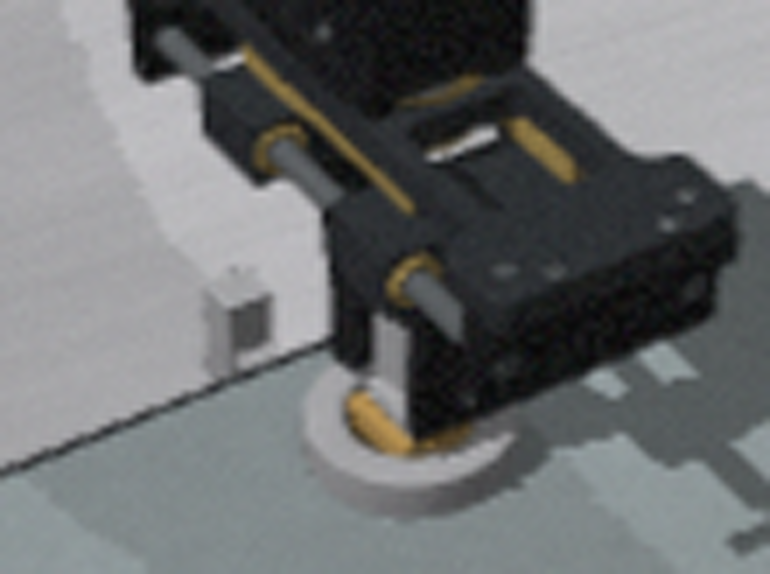

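```bash
python3 -m pendant '[[0,0,0,0,0,-1,-1],[0,0,0,0,0,-2,-1],[0,0,0,0,0,-2,-1],[0,0,0,0,0,-2,-1]]' 55; python3 - <<'E'
from h import *
np.set_printoptions(precision=4,suppress=True)
o=env.get_obs();print(o['tool_pos'],o['ft_force'],o['wrist_torque'])
E
```

```text
t: 8.8
tool_pos: [0.6745, -0.04, 0.0971]
orientation: [0.486, 0.514, -0.485, 0.515]
ft_force: [-9.0, -0.7, 18.8]
opening: 0.0273
[ 0.6745 -0.04    0.0971] [-8.961  -0.7241 18.8179] [-0.0686  2.101   0.0241]
```

```bash
python3 -m pendant '[[0,0,0,0,0,2,-1],[0,0,-6,0,0,2,-1],[0,0,-12,0,0,2,-1],[0,0,-18,0,0,2,-1],[0,0,-24,0,0,2,-1],[0,0,-30,0,0,2,-1],[0,0,-36,0,0,2,-1],[0,0,-40,0,0,2,-1],[0,0,-40,0,0,2,-1]]'; python3 - <<'E'
from h import *
from scipy.spatial.transform import Rotation as Ro
np.set_printoptions(precision=4,suppress=True)
o=env.get_obs();print(o['tool_pos'],o['ft_force'],o['wrist_torque'],o['joints'])
y=Ro.from_quat(o['orientation']).as_matrix()[:,1];print('tool y yaw',np.degrees(np.arctan2(y[1],y[0])))
E
```

```text
t: 9.7
tool_pos: [0.6738, -0.0403, 0.0972]
orientation: [-0.632, -0.316, 0.633, -0.316]
ft_force: [-6.5, -1.1, 8.0]
opening: 0.0275
[ 0.6738 -0.0403  0.0972] [-6.4672 -1.149   8.0069] [-0.2853  1.336   0.0529] [ 0.2492  0.5549 -0.3607  1.442   0.2032  1.1823 -0.7822]
tool y yaw -36.84332346701765
```

```bash
python3 -m pendant '[[0,0,-6,1,0,0,-1],[0,0,-12,1,0,0,-1],[0,0,-18,1,0,0,-1],[0,0,-24,1,0,0,-1],[0,0,-30,1,0,0,-1],[0,0,-36,1,0,0,-1],[0,0,-40,1,0,0,-1],[0,0,-43,1,0,0,-1],[0,0,-43,1,0,0,-1],[0,0,-43,1,0,0,-1]]'; python3 - <<'E'
from h import *
from scipy.spatial.transform import Rotation as Ro
np.set_printoptions(precision=4,suppress=True)
o=env.get_obs();print(o['tool_pos'],o['ft_force'],o['wrist_torque'],o['joints'])
y=Ro.from_quat(o['orientation']).as_matrix()[:,1];print('tool y yaw',np.degrees(np.arctan2(y[1],y[0])))
E
```

```text
t: 10.7
tool_pos: [0.6734, -0.0396, 0.0972]
orientation: [-0.703, -0.064, 0.706, -0.064]
ft_force: [-13.8, 1.0, 13.5]
opening: 0.0274
[ 0.6734 -0.0396  0.0972] [-13.7611   0.974   13.4884] [ 0.2474  3.2775 -0.0108] [ 0.1517  0.5395 -0.2237  1.4463  0.1238  1.1736 -1.4802]
tool y yaw -79.67575106403322
```

```bash
python3 -m pendant '[[0,0,0,-2,0,1,-1],[0,0,-2,-2,0,1,-1],[0,0,-4,-2,0,1,-1],[0,0,-6,-2,0,1,-1],[0,0,-6,-2,0,1,-1],[0,0,-6,-2,0,1,-1]]'; python3 - <<'E'
from h import *
from scipy.spatial.transform import Rotation as Ro
np.set_printoptions(precision=4,suppress=True)
o=env.get_obs();print(o['tool_pos'],o['ft_force'],o['wrist_torque'],o['joints'])
y=Ro.from_quat(o['orientation']).as_matrix()[:,1];print('tool y yaw',np.degrees(np.arctan2(y[1],y[0])))
snap('wrist','w8')
E
```

```text
t: 11.3
tool_pos: [0.6727, -0.0395, 0.0973]
orientation: [-0.706, -0.027, 0.707, -0.027]
ft_force: [-4.4, 2.5, 2.2]
opening: 0.0275
[ 0.6727 -0.0395  0.0973] [-4.3829  2.5086  2.1807] [ 0.4871  1.2537 -0.003 ] [ 0.139   0.5344 -0.2053  1.4521  0.1127  1.168  -1.5768]
tool y yaw -85.60826161020265
```

View pics/w8.png

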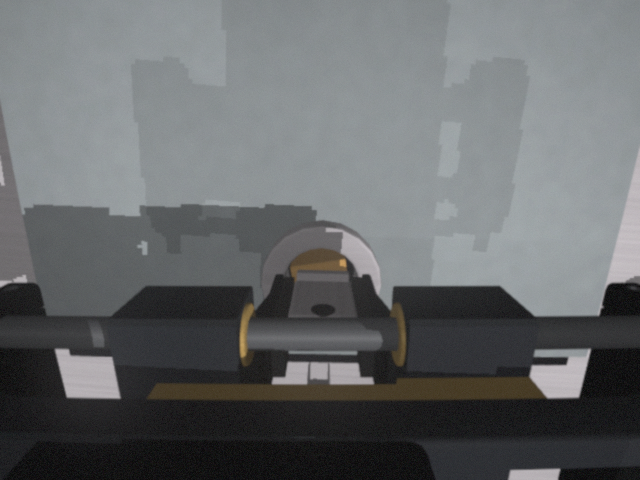

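```bash
python3 - <<'E'
from h import *
snap('top','t8');crop('t8',290,150,80,60,10,'t8c');snap('scene','s8');crop('s8',270,210,110,82,7,'s8c')
crop('w8',250,210,140,90,5,'w8c')
E
```

```text
(no output)
```

View pics/s8c.png

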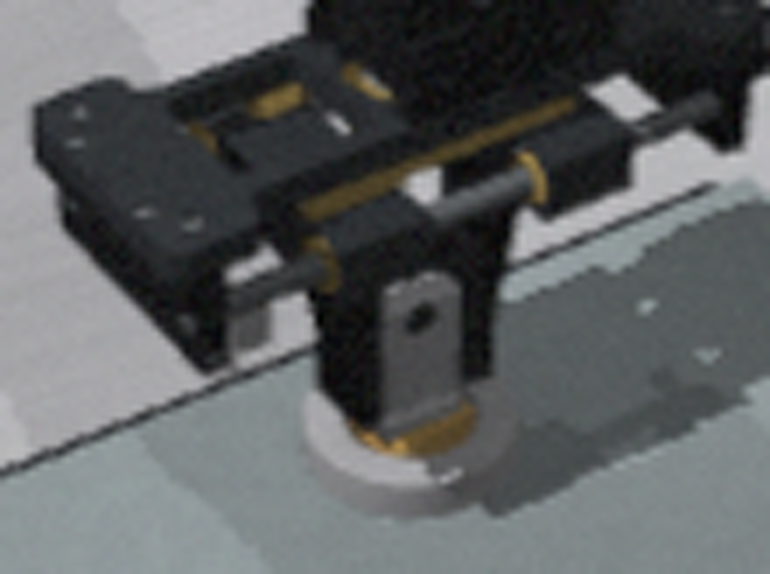

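View pics/w8c.png

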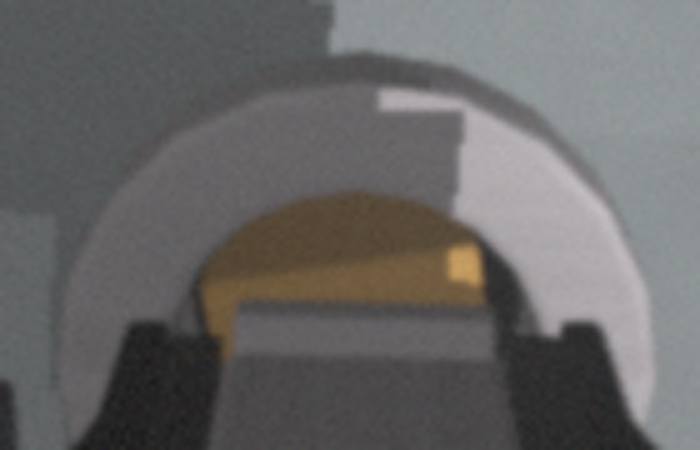

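```bash
python3 -m pendant '[[0,0,-2,0,0,0,-1],[0,0,-4,0,0,0,-1],[0,0,-4,0,0,0,-1]]'; python3 - <<'E'
from h import *
from scipy.spatial.transform import Rotation as Ro
np.set_printoptions(precision=4,suppress=True)
o=env.get_obs();print(o['tool_pos'],o['ft_force'],o['wrist_torque'],o['joints'])
y=Ro.from_quat(o['orientation']).as_matrix()[:,1];print('tool y yaw',np.degrees(np.arctan2(y[1],y[0])))
snap('wrist','w9')
crop('w9',250,210,140,90,5,'w9c')
E
```

```text
t: 11.75
tool_pos: [0.6727, -0.0393, 0.0973]
orientation: [-0.707, -0.002, 0.708, -0.002]
ft_force: [-6.0, 2.0, 2.2]
opening: 0.0274
[ 0.6727 -0.0393  0.0973] [-6.0005  1.9723  2.152 ] [0.6115 1.33   0.2988] [ 0.1297  0.5333 -0.1926  1.4527  0.1053  1.1671 -1.643 ]
tool y yaw -89.65319470012324
```

View pics/w9c.png

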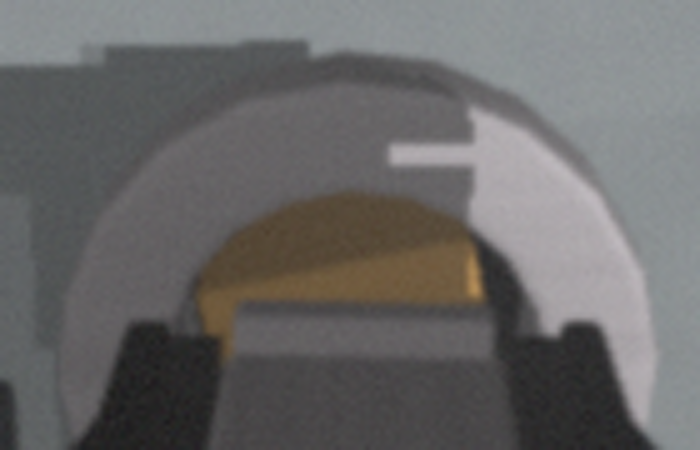

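```bash
python3 -m pendant '[[0,0,3,0,0,0,-1],[0,0,3,0,0,0,0],[0,0,3,0,0,0,0.3],[0,0,3,0,0,0,0.3],[0,0,3,0,0,0,0.3],[0,0,3,0,0,20,0.3],[0,0,3,0,0,60,0.3],[0,0,3,0,0,110,0.3],[0,0,3,0,0,130,0.3],[0,0,3,0,0,130,0.3]]'; python3 - <<'E'
from h import *
snap('wrist','w10');snap('scene','s10');snap('top','t10')
crop('t10',270,140,120,120,5,'t10c')
E
```

```text
t: 12.8
tool_pos: [0.6751, -0.04, 0.2321]
orientation: [0.709, 0.02, -0.704, 0.02]
ft_force: [-0.3, -0.6, -0.0]
opening: 0.0564
```

View pics/w10.png

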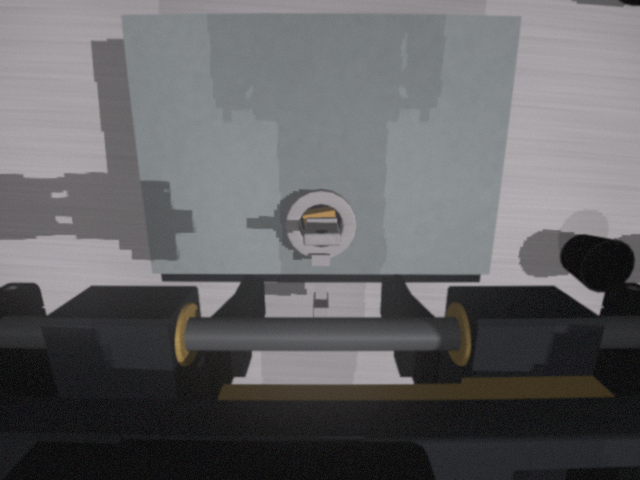

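View pics/s10.png

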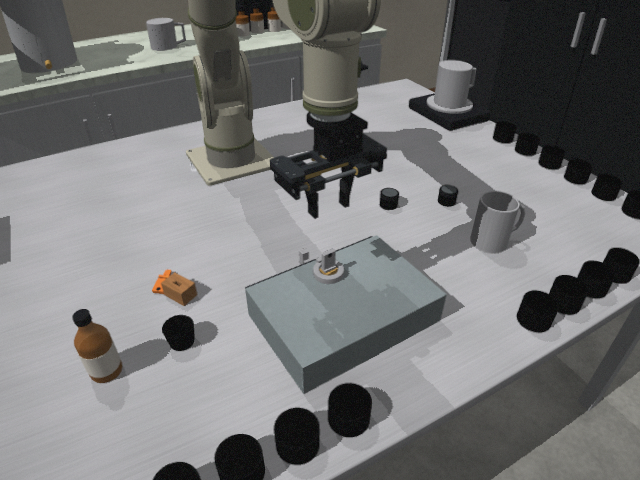

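```bash
python3 - <<'E'
from h import *
crop('w4',190,100,80,60,10,'w4p');crop('w5',190,140,80,60,10,'w5p')
E
```

```text
(no output)
```

View pics/w4p.png

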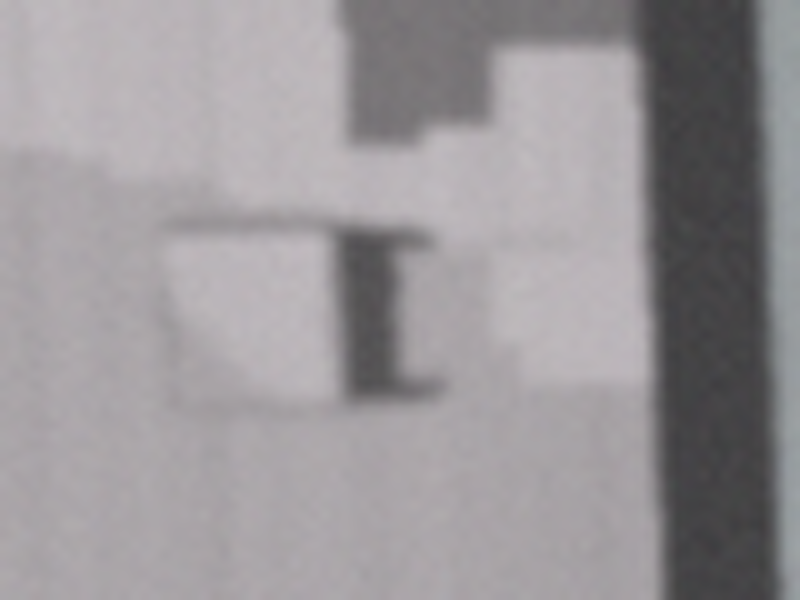

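View pics/w5p.png

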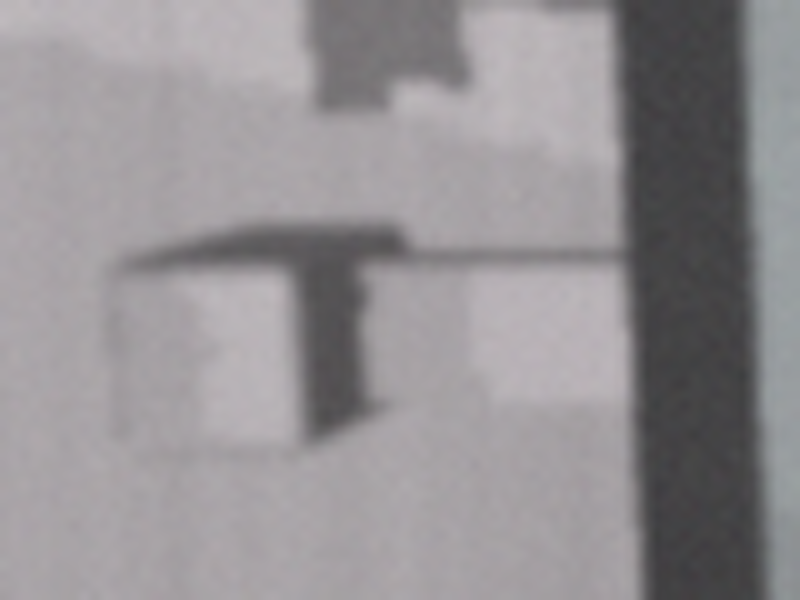

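```bash
python3 - <<'E'
from h import *
np.set_printoptions(precision=4,suppress=True)
f=lambda u0,v0,s,x,y:(u0+(x+.5)/s-.5,v0+(y+.5)/s-.5)
a=(load('w4'),*f(190,100,10,253,316));b=(load('w5'),*f(190,140,10,208,354))
print(tri([a,b]),atz(*a,.066),atz(*b,.066))
c,s=np.cos(np.radians(3)),np.sin(np.radians(3))
p=atz(*a,.066)-[.675,-.04,.0]; print(p[0]*c+p[1]*s,-p[0]*s+p[1]*c)
E
```

```text
(array([ 0.577 , -0.0454,  0.0608]), [array([-0., -0.]), array([0.1, 0. ])]) [ 0.5785 -0.0453  0.066 ] [ 0.5785 -0.0447  0.066 ]
-0.09664183812289528 -0.00024125385996045991
```

```bash
python3 -m pendant '[[0,0,0,-50,-3,0,0.2],[0,0,0,-96,-5,0,0.2],[0,0,0,-96,-5,-50,0.2],[0,0,0,-96,-5,-100,0.2],[0,0,0,-96,-5,-140,0.2],[0,0,0,-96,-5,-170,0.2],[0,0,0,-96,-5,-190,0.2],[0,0,0,-96,-5,-197,0.2],[0,0,0,-96,-5,-197,0.2]]' 40; python3 - <<'E'
from h import *
snap('scene','s11');crop('s11',240,170,150,112,5,'s11c')
E
```

```text
t: 13.85
tool_pos: [0.576, -0.045, 0.029]
orientation: [-0.706, -0.021, 0.708, -0.02]
ft_force: [-0.1, -0.4, -0.1]
opening: 0.052
```

View pics/s11c.png

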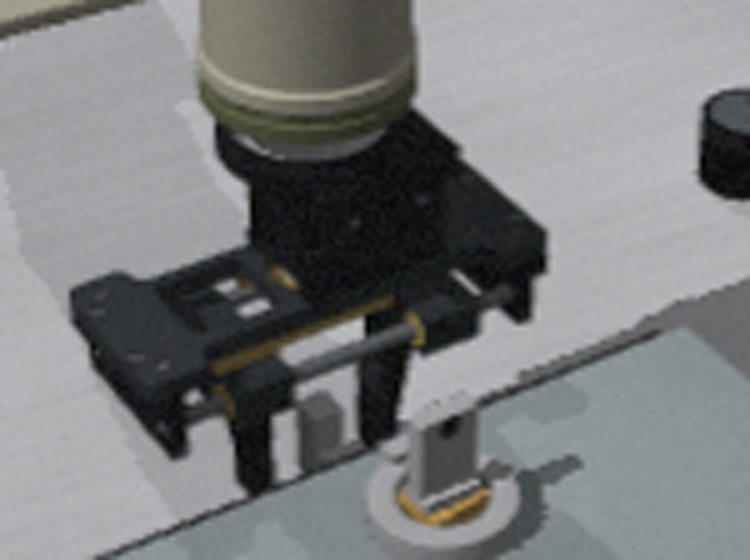

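```bash
python3 -m pendant '[[0,0,0,1,0,0,-1],[0,0,0,1,0,0,-1],[0,0,0,1,0,0,-1],[0,0,0,1,0,0,-1],[0,0,0,1,0,0,-1]]' 40; python3 -m pendant '[[0,0,0,-10,-0.5,0,-1],[0,0,0,-25,-1.3,0,-1],[0,0,0,-45,-2.3,0,-1],[0,0,0,-65,-3.4,0,-1],[0,0,0,-85,-4.4,0,-1],[0,0,0,-105,-5.5,0,-1],[0,0,0,-120,-6.3,0,-1],[0,0,0,-132,-7,0,-1],[0,0,0,-142,-7.5,0,-1],[0,0,0,-149,-7.8,0,-1],[0,0,0,-152,-8,0,-1],[0,0,0,-152,-8,0,-1]]'
```

```text
t: 14.4
tool_pos: [0.5784, -0.045, 0.0308]
orientation: [0.707, 0.02, -0.707, 0.02]
ft_force: [0.0, -0.1, -0.0]
opening: 0.02
t: 15.6
tool_pos: [0.4271, -0.0521, 0.0308]
orientation: [0.708, 0.021, -0.706, 0.02]
ft_force: [6.5, 5.5, -6.7]
opening: 0.0157
```

```bash
python3 -m pendant '[[0,0,0,-2,0,0,-1],[0,0,0,-2,0,0,-1]]';python3 -m pendant '[[0,0,0,2,0,0,0],[0,0,0,2,0,0,0.2],[0,0,0,2,0,0,0.2],[0,0,0,2,0,30,0.2],[0,0,0,2,0,80,0.2],[0,0,0,2,0,130,0.2],[0,0,0,-20,50,170,0.2],[0,0,0,-20,100,190,0.4],[0,0,0,-20,100,190,0.4]]'; python3 - <<'E'
from h import *
snap('scene','s12');snap('top','t12')
E
```

```text
t: 15.8
tool_pos: [0.4271, -0.0521, 0.0308]
orientation: [0.709, 0.021, -0.704, 0.02]
ft_force: [18.1, 4.5, -20.2]
opening: 0.0155
t: 16.7
tool_pos: [0.4041, 0.0503, 0.2232]
orientation: [0.708, 0.021, -0.705, 0.022]
ft_force: [0.8, -0.4, -0.3]
opening: 0.0585
```

View pics/t12.png

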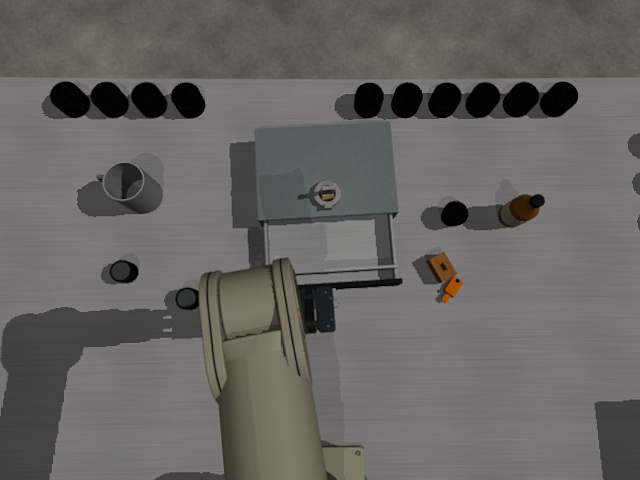

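View pics/s12.png

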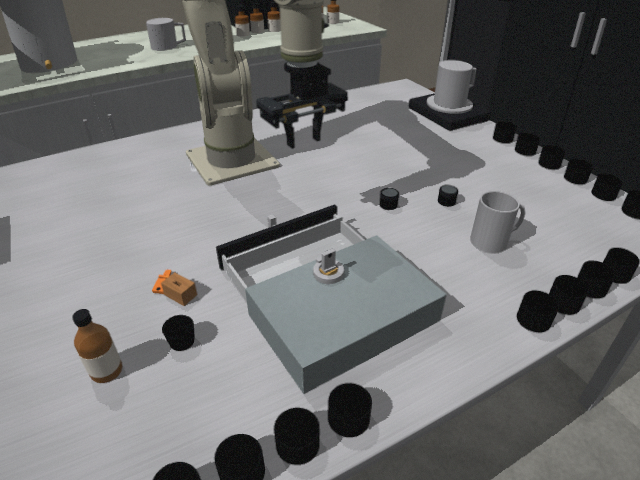

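```bash
python3 - <<'E'
from h import *
np.set_printoptions(precision=4,suppress=True)
crop('t12',90,250,120,70,6,'t12c');crop('s12',370,170,110,50,7,'s12c')
E
```

```text
(no output)
```

View pics/t12c.png

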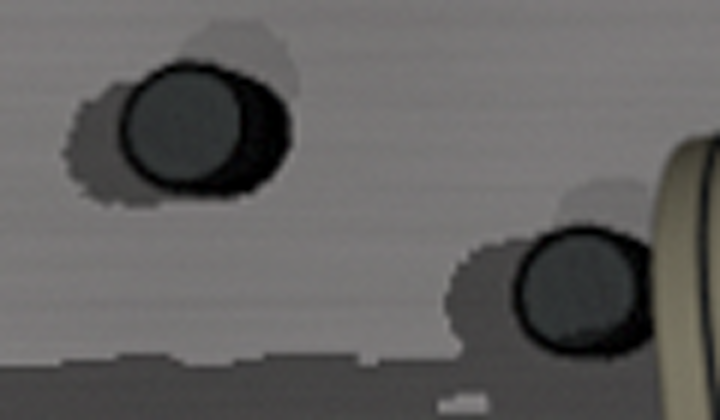

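View pics/s12c.png

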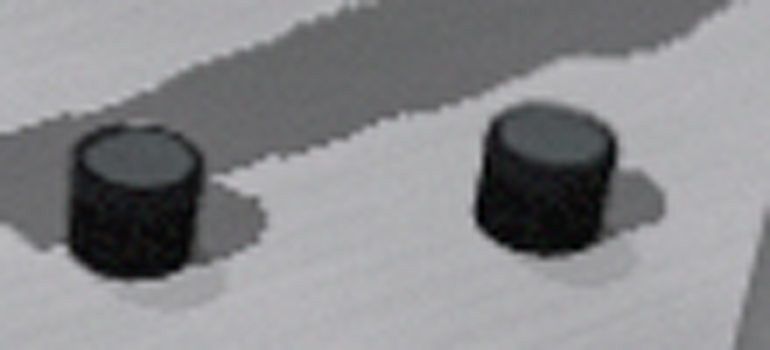

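```bash
python3 - <<'E'
from h import *
np.set_printoptions(precision=4,suppress=True)
f=lambda u0,v0,s,x,y:(u0+(x+.5)/s-.5,v0+(y+.5)/s-.5)
T=load('t12');S=load('s12')
for n,a,b in [('A',(182,125),(552,135)),('B',(577,290),(140,158))]:
    ta=(T,*f(90,250,6,*a));sb=(S,*f(370,170,7,*b))
    print(n,tri([ta,sb]),atz(*ta,.04),atz(*sb,.04))
# drawer check
print(proj(T,[[0.5602,-0.046,.012],[.5602+.05*.052,-.096,.012],[.5602-.003,.014,.012]]))
print(env.get_obs()['joints'])
E
```

```text
A (array([0.5069, 0.4326, 0.0389]), [array([0.1, 0.1]), array([ 0.1, -0. ])]) [0.507  0.4325 0.04  ] [0.5082 0.4308 0.04  ]
B (array([0.4432, 0.2825, 0.0382]), [array([-0.1, -0.1]), array([-0.1,  0. ])]) [0.443  0.2817 0.04  ] [0.4455 0.281  0.04  ]
[[329.6745 247.5592]
 [350.5831 246.3177]
 [304.5126 249.0041]]
[ 0.1615 -0.1422 -0.3575  1.9717 -0.0507  1.3007 -1.6881]
```

```bash
python3 -m pendant '[[0,0,27,40,232,-20,0.75],[0,0,27,40,232,-20,0.75],[0,0,27,40,232,-20,0.75],[0,0,27,40,232,-20,0.75],[0,0,27,40,232,-20,0.75],[0,0,27,40,232,-70,0.75],[0,0,27,40,232,-120,0.75],[0,0,27,40,232,-140,0.75],[0,0,27,40,232,-140,0.75]]' 25; python3 - <<'E'
from h import *
o=env.get_obs();print(o['tool_pos'],o['joints'])
snap('wrist','w13');snap('scene','s13');crop('s13',320,100,150,112,5,'s13c')
E
```

```text
t: 17.7
tool_pos: [0.4424, 0.2763, 0.0767]
orientation: [-0.68, -0.184, 0.685, -0.185]
ft_force: [-0.6, 0.3, 1.2]
opening: 0.076
[0.44242109 0.27627636 0.07669647] [-0.14466253  0.30200384 -0.56918515  1.86744021  0.18673009  1.03268064
 -1.83326347]
```

View pics/w13.png

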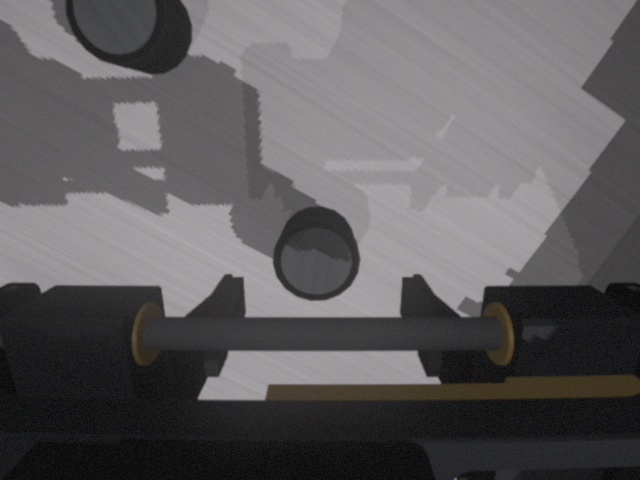

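View pics/s13c.png

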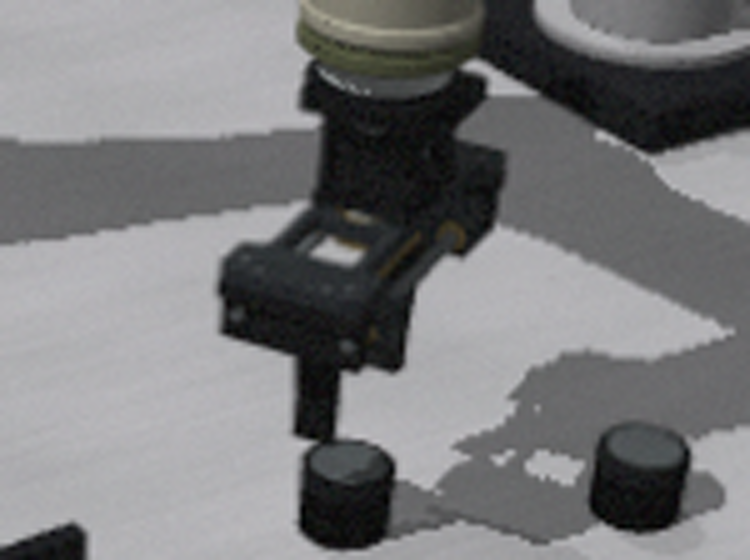

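```bash
python3 - <<'E'
from h import *
np.set_printoptions(precision=4,suppress=True)
c=load('w13');print(atz(c,316,260,.04),dep(c,316,262),atz(c,114,13,.04)); print(env.get_obs()['tool_pos'])
E
```

```text
[0.4453 0.2806 0.04  ] [0.4441 0.2799 0.0396] [0.5064 0.4301 0.04  ]
[0.4447 0.2783 0.0809]
```

```bash
python3 -m pendant '[[0,0,0,0.5,0,0,0.75],[0,0,0,0.5,0,-30,0.75],[0,0,0,0.5,0,-55,0.75],[0,0,0,0.5,0,-66,0.75],[0,0,0,0.5,0,-68,0.75],[0,0,0,0.5,0,-68,0.75]]';  python3 -m pendant '[[0,0,0,0,0,0,-1],[0,0,0,0,0,0,-1],[0,0,0,0,0,0,-1],[0,0,0,0,0,0,-1],[0,0,0,0,0,0,-1]]' 25
```

```text
t: 18.4
tool_pos: [0.4454, 0.2794, 0.0137]
orientation: [0.683, 0.185, -0.682, 0.185]
ft_force: [0.1, -1.0, -0.0]
opening: 0.076
t: 18.9
tool_pos: [0.4449, 0.2792, 0.0129]
orientation: [0.683, 0.185, -0.682, 0.185]
ft_force: [-0.3, -0.2, 3.0]
opening: 0.0496
```

```bash
python3 -m pendant '[[0,0,0,0,0,20,-1],[0,0,0,0,0,60,-1],[0,0,-5,10,-20,100,-1],[0,0,-27,113,-275,137,-1],[0,0,-27,113,-275,137,-1],[0,0,-27,113,-275,137,-1],[0,0,-27,113,-275,137,-1],[0,0,-27,113,-275,137,-1],[0,0,-27,113,-275,137,-1],[0,0,-27,113,-275,137,-1],[0,0,-27,113,-275,137,-1],[0,0,-27,113,-275,137,-1]]'; python3 - <<'E'
from h import *
o=env.get_obs();print(o['tool_pos'],o['joints'])
snap('wrist','w14');snap('scene','s14');snap('top','t14')
E
```

```text
t: 20.1
tool_pos: [0.5572, 0.0056, 0.1493]
orientation: [-0.707, -0.021, 0.707, -0.021]
ft_force: [-0.9, 0.7, -1.8]
opening: 0.0496
[0.5572361  0.00555906 0.14928144] [ 0.19800605  0.25855497 -0.33502805  1.72293364  0.09055034  1.17595633
 -1.67265562]
```

View pics/w14.png

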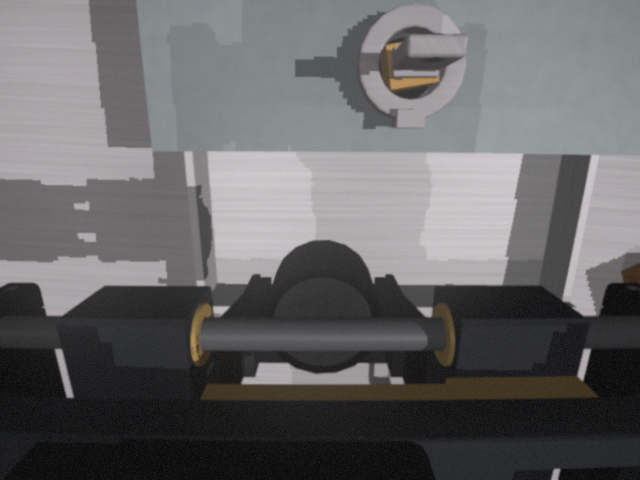

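View pics/s14.png

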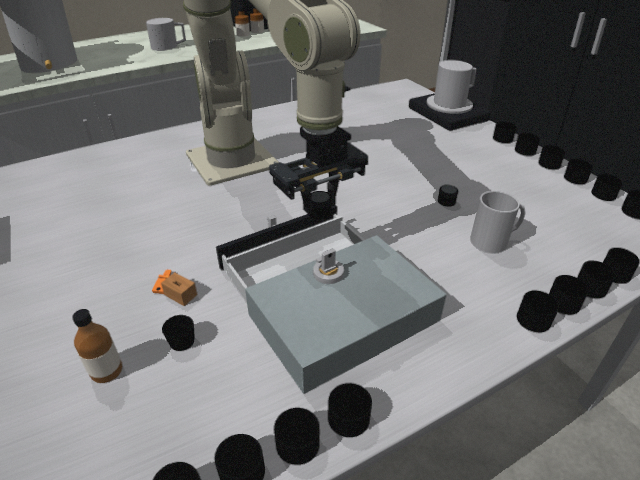

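View pics/t14.png

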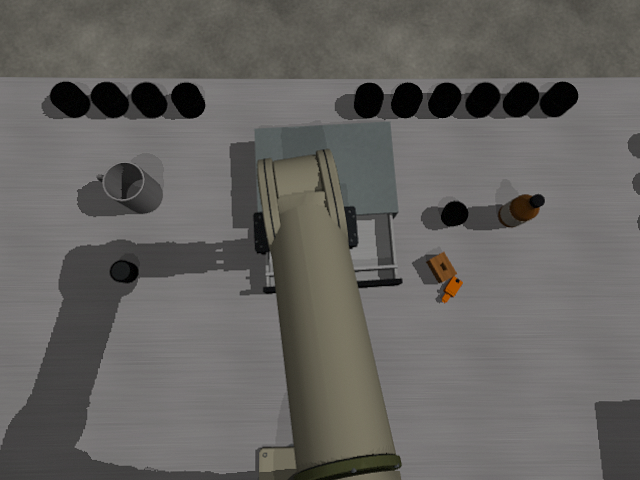

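```bash
python3 - <<'E'
from h import *
np.set_printoptions(precision=4,suppress=True)
c=load('t12');crop('t12',250,200,160,100,5,'t12d')
print(atz(c,375,275,.05),atz(c,375,283,.066),atz(c,375,216,.074),dep(c,375,283),dep(c,375,284))
E
```

```text
[ 0.4899 -0.1477  0.05  ] [ 0.4704 -0.1452  0.066 ] [ 0.6223 -0.1486  0.074 ] [ 0.4703 -0.145   0.0676] [ 0.4679 -0.1448  0.0687]
```

View pics/t12d.png

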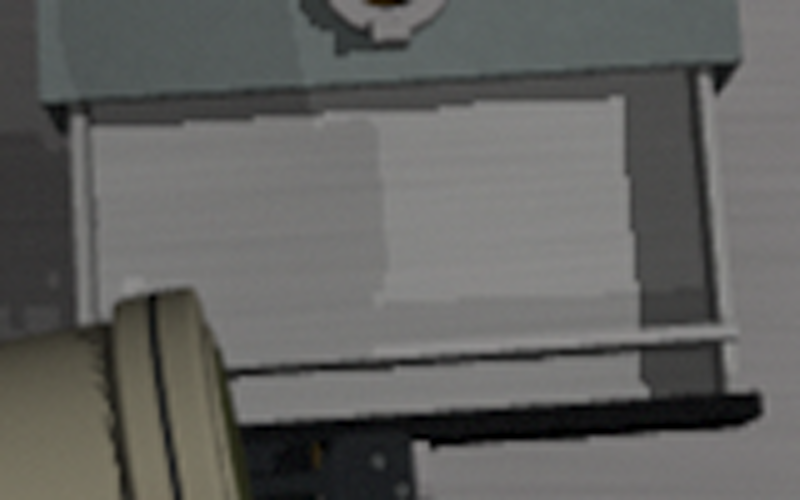

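```bash
python3 -m pendant '[[0,0,0,0,-1,-40,-1],[0,0,0,0,-1,-80,-1],[0,0,0,0,-1,-105,-1],[0,0,0,0,-1,-115,-1],[0,0,0,0,-1,-120,-1],[0,0,0,0,-1,-123,-1],[0,0,0,0,-1,-124,-1],[0,0,0,0,-1,-124,-1]]'
```

```text
t: 21.05
tool_pos: [0.5584, 0.0031, 0.0266]
orientation: [0.707, 0.02, -0.706, 0.021]
ft_force: [0.3, 0.8, -1.6]
opening: 0.0491
```

```bash
python3 -m pendant '[[0,0,0,0,0,-1,-1],[0,0,0,0,0,-2,-1],[0,0,0,0,0,-2,-1]]';python3 -m pendant '[[0,0,0,0,0,0,0],[0,0,0,0,0,0,0.4],[0,0,0,0,0,0,0.4],[0,0,0,0,0,20,0.4],[0,0,0,0,0,60,0.4],[0,0,0,0,0,100,0.4],[0,0,0,0,0,125,0.4]]'; python3 - <<'E'
from h import *
snap('scene','s15');snap('wrist','w15')
E
```

```text
t: 21.35
tool_pos: [0.5589, 0.003, 0.0249]
orientation: [0.708, 0.02, -0.706, 0.02]
ft_force: [0.8, -0.9, 5.9]
opening: 0.0496
t: 22.05
tool_pos: [0.5586, 0.0031, 0.1516]
orientation: [0.708, 0.02, -0.706, 0.021]
ft_force: [-0.8, 0.0, -0.5]
opening: 0.0609
```

View pics/s15.png

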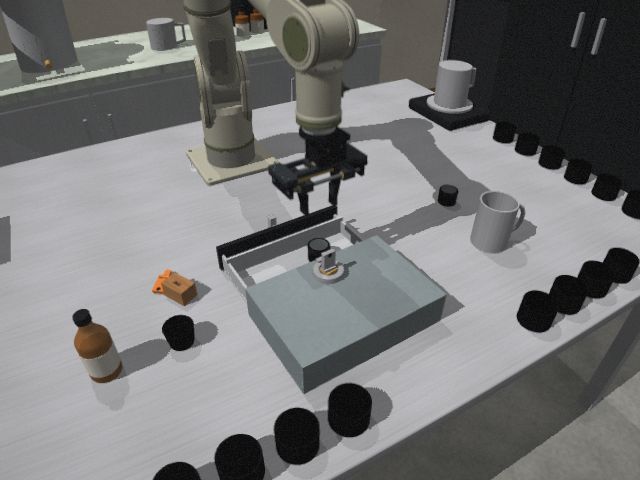

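View pics/w15.png

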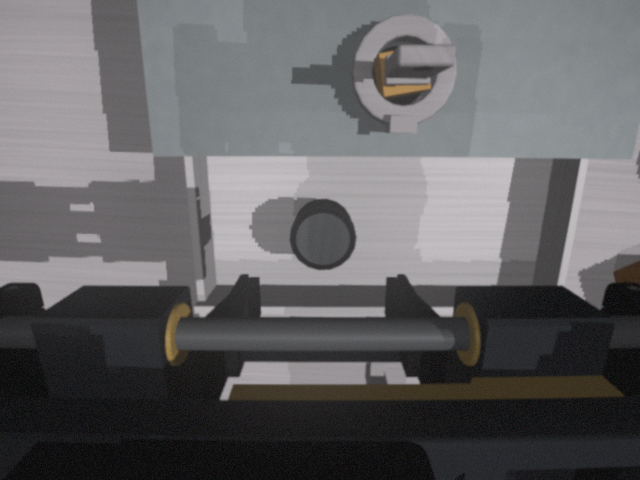

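```bash
python3 -m pendant '[[0,0,27,-51,427,10,0.75],[0,0,27,-51,427,10,0.75],[0,0,27,-51,427,10,0.75],[0,0,27,-51,427,10,0.75],[0,0,27,-51,427,10,0.75],[0,0,27,-51,427,10,0.75],[0,0,27,-51,427,10,0.75],[0,0,27,-51,427,10,0.75],[0,0,27,-51,427,10,0.75],[0,0,27,-51,427,-40,0.75],[0,0,27,-51,427,-65,0.75],[0,0,27,-51,427,-65,0.75]]'; python3 - <<'E'
from h import *
snap('wrist','w16');o=env.get_obs();print(o['tool_pos'],o['joints'])
E
```

```text
t: 23.35
tool_pos: [0.5044, 0.4279, 0.0782]
orientation: [-0.68, -0.184, 0.685, -0.186]
ft_force: [-0.2, -0.6, -0.3]
opening: 0.0762
[0.50567887 0.42893217 0.0813714 ] [-0.38600096  0.58166203 -0.5372417   1.47989979  0.3096139   1.16980459
 -2.01486835]
```

View pics/w16.png

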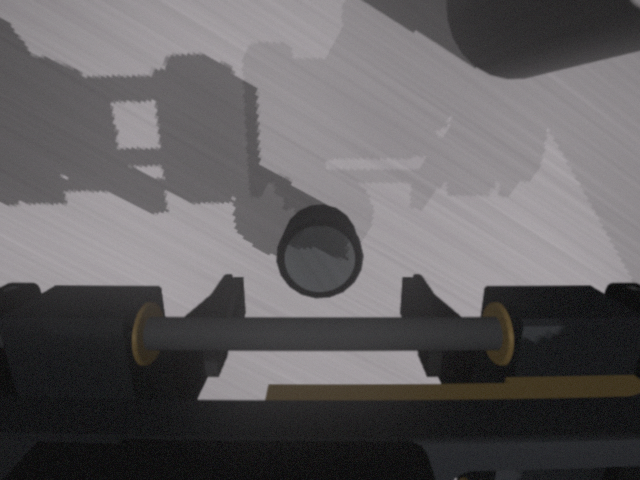

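```bash
python3 -m pendant '[[0,0,0,0,0,0,0.75],[0,0,0,0,0,-30,0.75],[0,0,0,0,0,-55,0.75],[0,0,0,0,0,-66,0.75],[0,0,0,0,0,-70,0.75],[0,0,0,0,0,-70,0.75]]';  python3 -m pendant '[[0,0,0,0,0,0,-1],[0,0,0,0,0,0,-1],[0,0,0,0,0,0,-1],[0,0,0,0,0,0,-1],[0,0,0,0,0,0,-1]]' 25
```

```text
t: 24.0
tool_pos: [0.5073, 0.4304, 0.0147]
orientation: [0.683, 0.185, -0.682, 0.185]
ft_force: [0.2, 0.0, 0.0]
opening: 0.0763
t: 24.5
tool_pos: [0.5069, 0.4301, 0.0139]
orientation: [0.683, 0.185, -0.682, 0.185]
ft_force: [-0.5, -0.3, 2.4]
opening: 0.0497
```

```bash
python3 -m pendant '[[0,0,0,0,0,20,-1],[0,0,0,0,0,60,-1],[0,0,-5,0,-20,110,-1],[0,0,-27,55,-516,137,-1],[0,0,-27,55,-516,137,-1],[0,0,-27,55,-516,137,-1],[0,0,-27,55,-516,137,-1],[0,0,-27,55,-516,137,-1],[0,0,-27,55,-516,137,-1],[0,0,-27,55,-516,137,-1],[0,0,-27,55,-516,137,-1],[0,0,-27,55,-516,137,-1]]'; python3 -m pendant '[[0,0,0,0,0,0,-1]]'; python3 - <<'E'
from h import *
snap('wrist','w17');o=env.get_obs();print(o['tool_pos'],o['joints'])
E
```

```text
t: 25.7
tool_pos: [0.5559, -0.037, 0.1477]
orientation: [0.707, 0.02, -0.707, 0.021]
ft_force: [0.8, 0.7, -0.7]
opening: 0.0495
t: 25.8
tool_pos: [0.5562, -0.0439, 0.1476]
orientation: [0.707, 0.015, -0.707, 0.018]
ft_force: [-0.3, 0.0, -0.6]
opening: 0.0493
[ 0.55608796 -0.03932741  0.14745368] [ 0.24371034  0.25623615 -0.29580727  1.72697958  0.08183245  1.17029333
 -1.59465131]
```

View pics/w17.png

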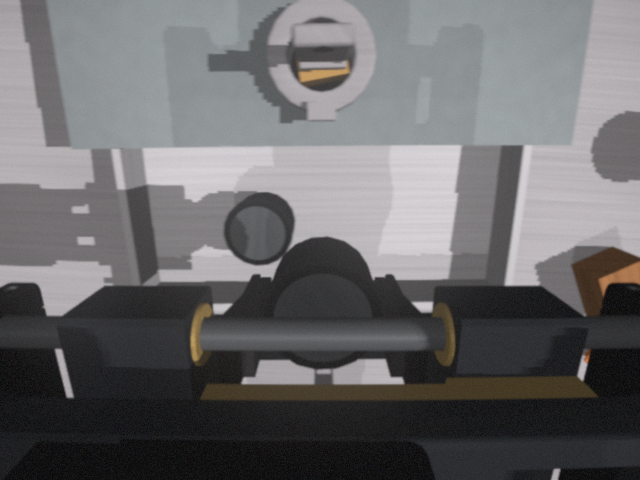

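```bash
python3 -m pendant '[[0,0,0,5,-44,0,-1],[0,0,0,5,-44,0,-1],[0,0,0,5,-44,0,-1],[0,0,0,5,-44,0,-1]]'
```

```text
t: 26.25
tool_pos: [0.5611, -0.0771, 0.1473]
orientation: [-0.707, -0.021, 0.707, -0.021]
ft_force: [-0.4, 0.6, -0.4]
opening: 0.0496
```

```bash
python3 -m pendant '[[0,0,0,1,-8,0,-1],[0,0,0,1,-8,-40,-1],[0,0,0,1,-8,-80,-1],[0,0,0,1,-8,-105,-1],[0,0,0,1,-8,-115,-1],[0,0,0,1,-8,-120,-1],[0,0,0,1,-8,-122,-1],[0,0,0,1,-8,-122,-1]]'
```

```text
t: 27.05
tool_pos: [0.563, -0.087, 0.0266]
orientation: [0.707, 0.02, -0.706, 0.021]
ft_force: [0.4, 0.3, -0.9]
opening: 0.0495
```

```bash
python3 -m pendant '[[0,0,0,0,0,-1,-1],[0,0,0,0,0,-2,-1],[0,0,0,0,0,-2,-1]]';python3 -m pendant '[[0,0,0,0,0,0,0],[0,0,0,0,0,0,0.4],[0,0,0,0,0,0,0.4],[0,0,0,0,0,20,0.4],[0,0,0,0,0,60,0.4],[0,0,0,0,0,100,0.4],[0,0,0,-70,20,135,0.4],[0,0,0,-120,35,135,0.4],[0,0,0,-145,35,135,0.4],[0,0,0,-145,35,135,0.4]]'; python3 - <<'E'
from h import *
snap('scene','s18');snap('wrist','w18');snap('top','t18')
E
```

```text
t: 27.35
tool_pos: [0.5642, -0.0871, 0.0258]
orientation: [0.708, 0.02, -0.705, 0.021]
ft_force: [-0.2, 0.8, 9.3]
opening: 0.0493
t: 28.35
tool_pos: [0.4127, -0.0516, 0.1586]
orientation: [-0.706, -0.02, 0.707, -0.021]
ft_force: [0.3, 0.1, 0.1]
opening: 0.0605
```

View pics/s18.png

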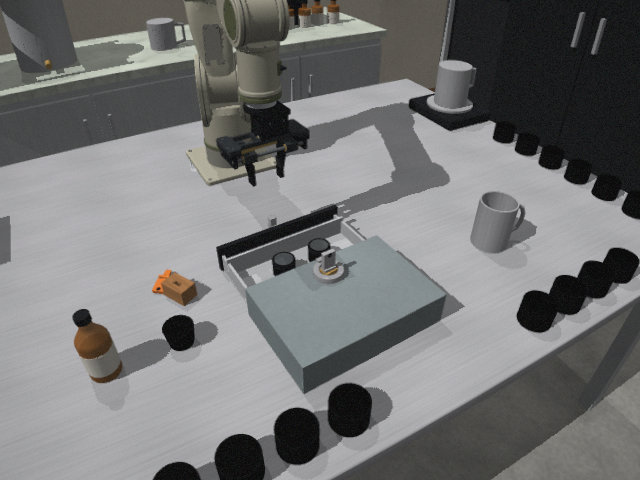

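View pics/w18.png

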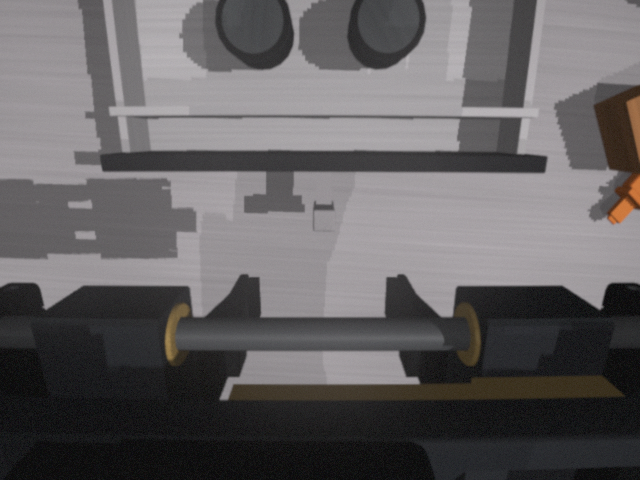

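View pics/t18.png

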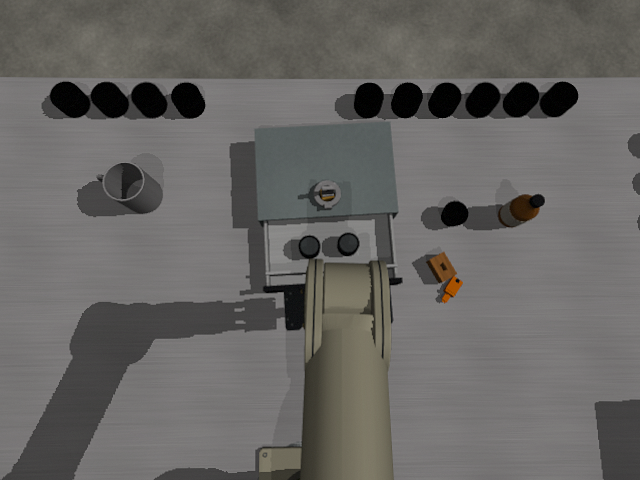

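```bash
python3 -m pendant '[[0,0,0,8,0,0,0.3],[0,0,0,8,0,-40,0.3],[0,0,0,8,0,-80,0.3],[0,0,0,8,0,-110,0.3],[0,0,0,8,0,-128,0.3],[0,0,0,8,0,-128,0.3],[0,0,0,8,0,-128,0.3]]' 40
```

```text
t: 29.2
tool_pos: [0.426, -0.0518, 0.0304]
orientation: [-0.707, -0.021, 0.707, -0.02]
ft_force: [0.2, 0.2, 0.3]
opening: 0.0564
```

```bash
python3 -m pendant '[[0,0,0,2,0,0,-1],[0,0,0,2,0,0,-1],[0,0,0,2,0,0,-1],[0,0,0,2,0,0,-1],[0,0,0,2,0,0,-1]]' 40; python3 -m pendant '[[0,0,0,3,0.1,0,-1],[0,0,0,8,0.4,0,-1],[0,0,0,16,0.8,0,-1],[0,0,0,26,1.4,0,-1],[0,0,0,37,1.9,0,-1],[0,0,0,48,2.5,0,-1],[0,0,0,59,3.1,0,-1],[0,0,0,70,3.7,0,-1],[0,0,0,80,4.2,0,-1],[0,0,0,88,4.6,0,-1],[0,0,0,94,4.9,0,-1],[0,0,0,98,5.1,0,-1]]'; python3 -m pendant '[[0,0,0,3,0.1,0,-1],[0,0,0,9,0.5,0,-1],[0,0,0,17,0.9,0,-1],[0,0,0,26,1.4,0,-1],[0,0,0,35,1.9,0,-1],[0,0,0,43,2.2,0,-1],[0,0,0,48,2.5,0,-1],[0,0,0,51,2.7,0,-1],[0,0,0,52,2.7,0,-1],[0,0,0,52,2.7,0,-1]]'
```

```text
t: 29.7
tool_pos: [0.4272, -0.0521, 0.0307]
orientation: [0.707, 0.02, -0.707, 0.02]
ft_force: [0.1, 0.9, 1.1]
opening: 0.0249
t: 30.9
tool_pos: [0.526, -0.0467, 0.0306]
orientation: [0.707, 0.021, -0.707, 0.02]
ft_force: [-2.0, 1.3, 6.0]
opening: 0.0157
t: 31.9
tool_pos: [0.5779, -0.0438, 0.0306]
orientation: [0.707, 0.021, -0.706, 0.02]
ft_force: [0.6, 3.2, 3.4]
opening: 0.0159
```

```bash
python3 -m pendant '[[0,0,0,2,0,0,-1],[0,0,0,3,0,0,-1],[0,0,0,3,0,0,-1],[0,0,0,3,0,0,-1]]'
```

```text
t: 32.3
tool_pos: [0.5783, -0.0438, 0.0306]
orientation: [-0.705, -0.021, 0.708, -0.02]
ft_force: [-12.4, 2.4, 16.3]
opening: 0.0158
```

```bash
python3 -m pendant '[[0,0,0,-3,0,0,0],[0,0,0,-3,0,0,0.2],[0,0,0,-3,0,0,0.2],[0,0,0,-3,0,0,0.2],[0,0,0,-3,0,40,0.2],[0,0,0,-3,0,90,0.2],[0,0,0,-3,0,140,0.2],[0,0,0,-3,0,190,0.2],[0,0,0,-3,0,190,0.2],[0,0,0,-3,0,190,0.2]]'; python3 - <<'E'
from h import *
snap('scene','s19');snap('wrist','w19');snap('top','t19')
print(env.get_obs()['tool_pos'])
crop('w19',240,60,160,120,5,'w19c')
E
```

```text
t: 33.3
tool_pos: [0.5778, -0.0443, 0.2215]
orientation: [0.708, 0.02, -0.706, 0.021]
ft_force: [-1.3, 0.5, -1.3]
opening: 0.0525
[ 0.57637311 -0.04430844  0.21875699]
```

View pics/w19.png

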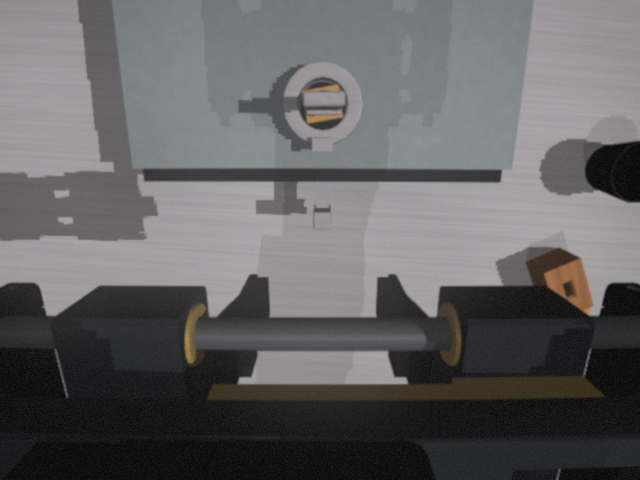

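View pics/w19c.png

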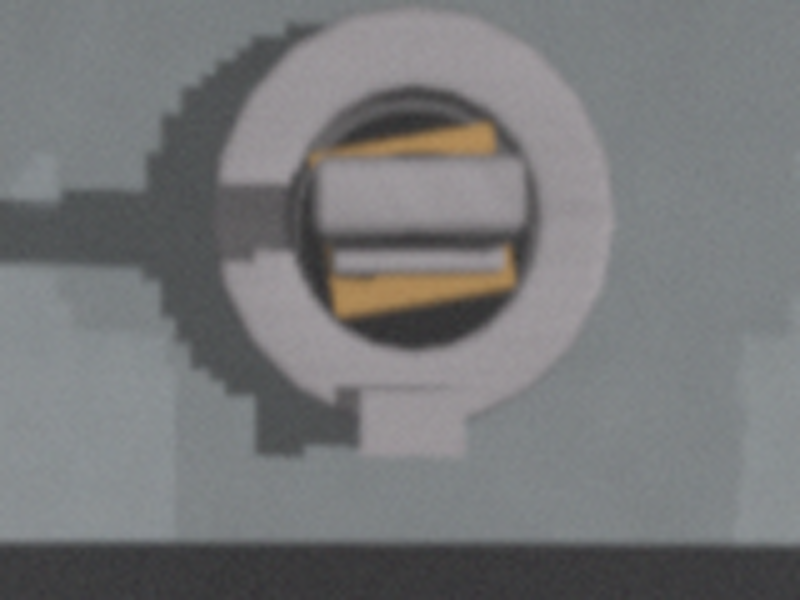

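View pics/t19.png

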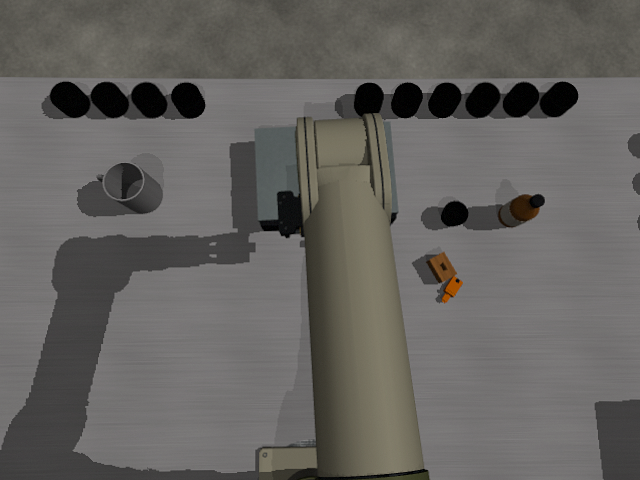

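```bash
python3 -m pendant '[[0,0,0,50,3,0,0.2],[0,0,0,97,5,-10,0.2],[0,0,0,97,5,-40,0.2],[0,0,0,97,5,-40,0.2],[0,0,0,97,5,-40,0.2],[0,0,0,97,5,-40,0.2]]'
```

```text
t: 34.05
tool_pos: [0.674, -0.0393, 0.182]
orientation: [0.707, 0.02, -0.706, 0.021]
ft_force: [-0.6, 0.2, 0.5]
opening: 0.0523
```

```bash
python3 -m pendant '[[0,0,0,0,0,-30,0.2],[0,0,0,0,0,-60,0.2],[0,0,0,0,0,-76,0.2],[0,0,0,0,0,-83,0.2],[0,0,0,0,0,-83,0.2]]' 55; python3 -m pendant '[[0,0,0,0,0,0,-1],[0,0,0,0,0,0,-1],[0,0,0,0,0,0,-1],[0,0,0,0,0,0,-1],[0,0,0,0,0,0,-1],[0,0,0,0,0,0,-1]]' 55
```

```text
t: 34.55
tool_pos: [0.6741, -0.0393, 0.0979]
orientation: [0.707, 0.02, -0.707, 0.02]
ft_force: [-0.2, 0.3, 0.8]
opening: 0.052
t: 35.15
tool_pos: [0.6744, -0.0393, 0.098]
orientation: [0.707, 0.02, -0.707, 0.02]
ft_force: [-0.9, -0.3, 3.6]
opening: 0.0274
```

```bash
python3 - <<'E'
from h import *
np.set_printoptions(precision=4,suppress=True)
o=env.get_obs();print(o['tool_pos'],o['ft_force'],o['wrist_torque'],o['joints'])
E
```

```text
[ 0.6744 -0.0393  0.098 ] [-0.8988 -0.2636  3.557 ] [-0.0215  0.1081  0.0337] [ 0.1911  0.5434 -0.2798  1.445   0.1557  1.1741 -1.6236]
```

Turn back counter-clockwise in two calls.

```bash
python3 -m pendant '[[0,0,5,0,0,0,-1],[0,0,11,0,0,0,-1],[0,0,17,0,0,0,-1],[0,0,23,0,0,0,-1],[0,0,29,0,0,0,-1],[0,0,35,0,0,0,-1],[0,0,41,0,0,0,-1],[0,0,47,0,0,0,-1],[0,0,53,0,0,0,-1],[0,0,55,0,0,0,-1]]'; python3 - <<'E'
from h import *
np.set_printoptions(precision=4,suppress=True)
o=env.get_obs();print(o['tool_pos'],o['ft_force'],o['wrist_torque'],o['joints'])
E
python3 -m pendant '[[0,0,6,0,0,0,-1],[0,0,12,0,0,0,-1],[0,0,18,0,0,0,-1],[0,0,24,0,0,0,-1],[0,0,30,0,0,0,-1],[0,0,36,0,0,0,-1],[0,0,40,0,0,0,-1],[0,0,40,0,0,0,-1]]'; python3 - <<'E'
from h import *
from scipy.spatial.transform import Rotation as Ro
np.set_printoptions(precision=4,suppress=True)
o=env.get_obs();print(o['tool_pos'],o['ft_force'],o['wrist_torque'],o['joints'])
y=Ro.from_quat(o['orientation']).as_matrix()[:,1];print('tool y yaw',np.degrees(np.arctan2(y[1],y[0])))
E
```

```text
t: 36.15
tool_pos: [0.6748, -0.0391, 0.098]
orientation: [0.617, 0.345, -0.616, 0.346]
ft_force: [0.3, 1.1, 3.6]
opening: 0.0275
[ 0.6748 -0.0391  0.098 ] [0.2671 1.0932 3.559 ] [ 0.0324 -0.3294 -0.0388] [ 0.3142  0.5706 -0.4569  1.4367  0.2592  1.1924 -0.7246]
t: 36.95
tool_pos: [0.6749, -0.0388, 0.098]
orientation: [0.463, 0.535, -0.461, 0.536]
ft_force: [3.4, 1.2, 2.9]
opening: 0.0274
[ 0.6749 -0.0388  0.098 ] [3.4331 1.1681 2.8895] [ 0.2587 -0.7352 -0.0296] [ 0.3999  0.5986 -0.5855  1.4312  0.3385  1.2109 -0.0776]
tool y yaw 8.380439302997878
```

```bash
python3 -m pendant '[[0,0,2,0,0,0,-1],[0,0,4,0,0,0,-1],[0,0,6,0,0,0,-1],[0,0,6,0,0,0,-1]]'; python3 - <<'E'
from h import *
from scipy.spatial.transform import Rotation as Ro
np.set_printoptions(precision=4,suppress=True)
o=env.get_obs();print(o['tool_pos'],o['ft_force'],o['wrist_torque'])
y=Ro.from_quat(o['orientation']).as_matrix()[:,1];print('tool y yaw',np.degrees(np.arctan2(y[1],y[0])))
E
```

```text
t: 37.35
tool_pos: [0.6749, -0.0387, 0.098]
orientation: [0.435, 0.558, -0.434, 0.558]
ft_force: [2.8, 2.0, 3.3]
opening: 0.0272
[ 0.6749 -0.0387  0.098 ] [2.806  2.0377 3.286 ] [ 0.4423 -0.9537 -0.1402]
tool y yaw 14.232887861699894
```

```bash
python3 -m pendant '[[0,0,2,0,0,0,-1],[0,0,3,0,0,0,-1],[0,0,3,0,0,0,-1]]'; python3 - <<'E'
from h import *
from scipy.spatial.transform import Rotation as Ro
np.set_printoptions(precision=4,suppress=True)
o=env.get_obs();print(o['tool_pos'],o['ft_force'],o['wrist_torque'])
y=Ro.from_quat(o['orientation']).as_matrix()[:,1];print('tool y yaw',np.degrees(np.arctan2(y[1],y[0])))
E
```

```text
t: 37.65
tool_pos: [0.6748, -0.0388, 0.098]
orientation: [0.42, 0.569, -0.419, 0.57]
ft_force: [4.5, 3.4, 4.6]
opening: 0.0275
[ 0.6748 -0.0388  0.098 ] [4.538  3.4412 4.5792] [ 0.6428 -1.2044 -0.2796]
tool y yaw 17.24282755657267
```

```bash
python3 -m pendant '[[0,0,-5,0,0,0,-1],[0,0,-12,0,0,0,-1],[0,0,-12,0,0,0,-1],[0,0,-12,0,0,8,-1],[0,0,-12,0,0,18,-1],[0,0,-12,0,0,32,-1],[0,0,-12,0,0,60,-1],[0,0,-12,0,0,110,-1],[0,0,-12,0,0,110,-1]]'; python3 -m pendant '[[0,0,0,0,-75,20,-1],[0,0,0,0,-75,20,-1],[0,0,0,0,-75,20,-1],[0,0,0,0,-75,20,-1]]'; python3 - <<'E'
from h import *
from scipy.spatial.transform import Rotation as Ro
np.set_printoptions(precision=4,suppress=True)
o=env.get_obs();print(o['tool_pos'],o['ft_force'],o['wrist_torque'])
y=Ro.from_quat(o['orientation']).as_matrix()[:,1];print('tool y yaw',np.degrees(np.arctan2(y[1],y[0])))
snap('wrist','w20')
E
```

```text
t: 38.55
tool_pos: [0.6764, -0.0389, 0.2157]
orientation: [0.479, 0.52, -0.474, 0.525]
ft_force: [0.5, 0.5, 0.3]
opening: 0.0276
t: 38.95
tool_pos: [0.6737, -0.1149, 0.228]
orientation: [0.477, 0.522, -0.477, 0.522]
ft_force: [-0.6, 1.0, -0.8]
opening: 0.0276
[ 0.6737 -0.1149  0.228 ] [-0.6381  0.9764 -0.7896] [ 0.0756 -0.0635 -0.0459]
tool y yaw 5.221193817937744
```

View pics/w20.png

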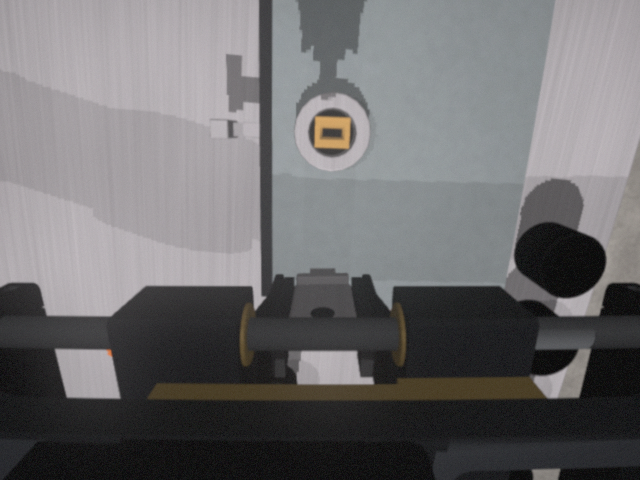

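```bash
python3 - <<'E'
from h import *
crop('w20',300,100,70,60,10,'w20c')
E
```

```text
(no output)
```

View pics/w20c.png

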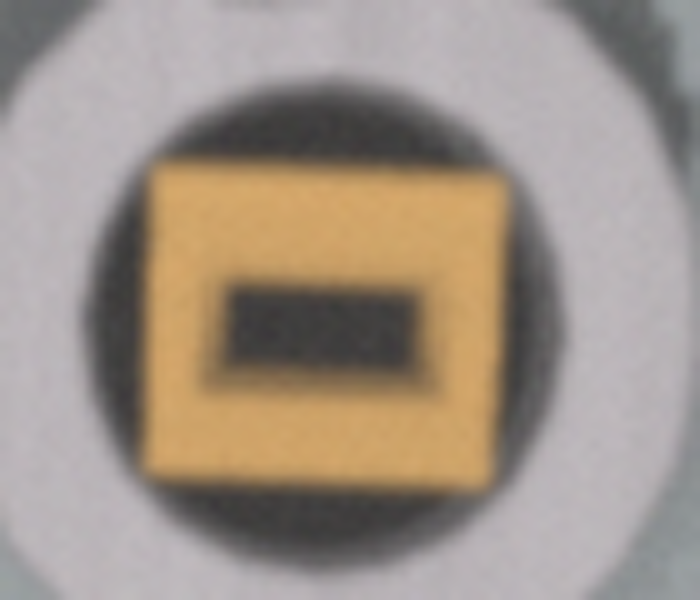

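```bash
python3 - <<'E'
from h import *
c=load('w20')
P=np.array([atz(c,300+(x+.5)/10-.5,100+(y+.5)/10-.5,.088) for x,y in [(150,160),(510,178),(493,490),(142,475)]]);d=P[1]+P[2]-P[0]-P[3]
print(P.mean(0),np.degrees(np.arctan2(d[1],d[0])),[np.degrees(np.arctan2(e[1],e[0])) for e in (P[1]-P[0],P[2]-P[3],P[0]-P[3],P[1]-P[2])])
E
```

```text
[ 0.6748999  -0.03957275  0.088     ] 2.7023868555746198 [np.float64(2.534221579781622), np.float64(2.8712578180309154), np.float64(93.39476838370912), np.float64(93.11671420490453)]
```

```bash
python3 -m pendant '[[0,0,24.2,-161,-194,0,-1],[0,0,24.2,-161,-194,0,-1],[0,0,24.2,-161,-194,0,-1],[0,0,24.2,-161,-194,0,-1],[0,0,24.2,-161,-194,0,-1],[0,0,24.2,-161,-194,0,-1],[0,0,24.2,-161,-194,-40,-1],[0,0,24.2,-161,-194,-90,-1],[0,0,24.2,-161,-194,-120,-1],[0,0,24.2,-161,-194,-120,-1],[0,0,24.2,-161,-194,-120,-1],[0,0,24.2,-161,-194,-120,-1]]'; python3 - <<'E'
from h import *
from scipy.spatial.transform import Rotation as Ro
np.set_printoptions(precision=4,suppress=True)
snap('wrist','w21');snap('scene','s21');crop('s21',120,200,140,105,6,'s21c')
o=env.get_obs();print(o['tool_pos'],o['ft_force'],o['wrist_torque'])
y=Ro.from_quat(o['orientation']).as_matrix()[:,1];print('tool y yaw',np.degrees(np.arctan2(y[1],y[0])))
E
```

```text
t: 40.2
tool_pos: [0.5147, -0.3081, 0.1099]
orientation: [0.356, 0.61, -0.356, 0.612]
ft_force: [-0.3, 0.9, 0.3]
opening: 0.0274
[ 0.5144 -0.3085  0.1096] [-0.3083  0.3472 -0.5513] [ 0.0233 -0.1067  0.0286]
tool y yaw 29.533481970631385
```

View pics/w21.png

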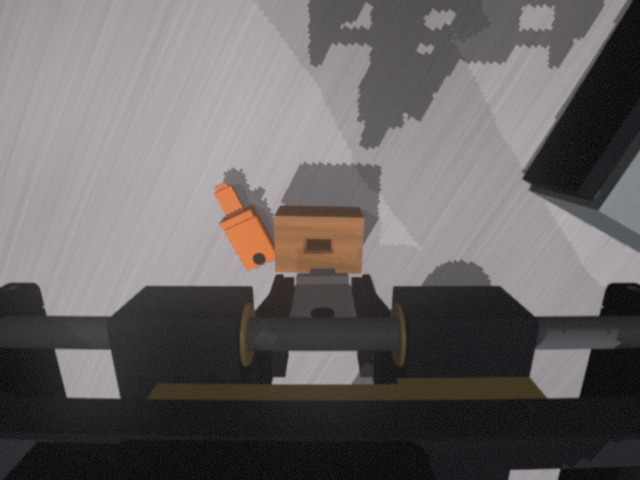

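View pics/s21c.png

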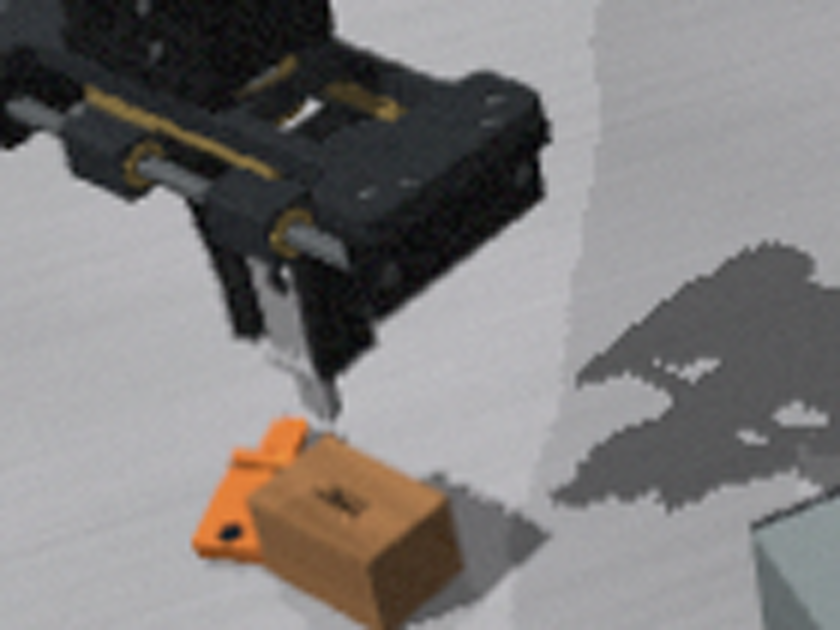

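```bash
python3 - <<'E'
from h import *
crop('w21',260,190,120,90,6,'w21c')
E
```

```text
(no output)
```

View pics/w21c.png

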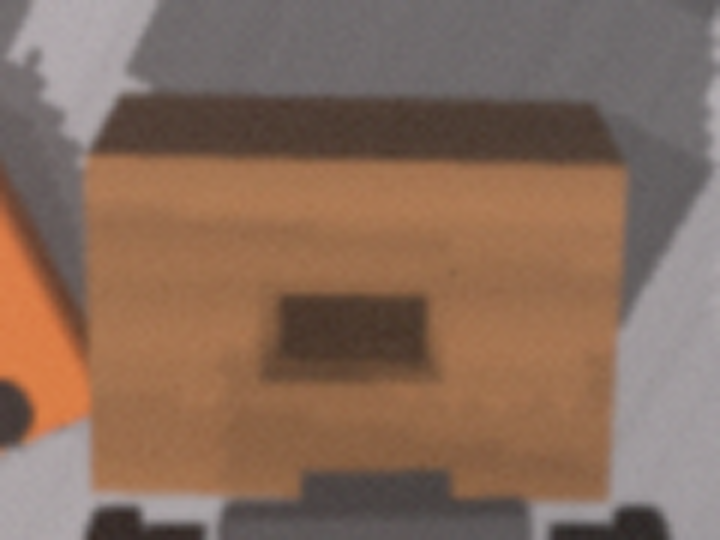

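```bash
python3 - <<'E'
from h import *
np.set_printoptions(precision=4,suppress=True)
c=load('w21');f=lambda x,y:atz(c,260+(x+.5)/6-.5,190+(y+.5)/6-.5,.036)
B=np.array([f(*p) for p in [(88,157),(625,165),(608,498),(93,490)]]);d=B[1]+B[2]-B[0]-B[3]
print(B.mean(0),np.degrees(np.arctan2(d[1],d[0])),f(351,337))
E
python3 -m pendant '[[0,0,0,0,0,0,-1],[0,0,0,0,0,0,-1]]'
```

```text
[ 0.5118 -0.3084  0.036 ] 28.628951176321188 [ 0.5119 -0.3092  0.036 ]
t: 40.5
tool_pos: [0.5134, -0.3084, 0.1082]
orientation: [0.356, 0.61, -0.356, 0.611]
ft_force: [-0.1, -0.8, -0.1]
opening: 0.0272
```

```bash
python3 -m pendant '[[0,0,0,-1,-0.6,-15,-1],[0,0,0,-1,-0.6,-28,-1],[0,0,0,-1,-0.6,-35,-1],[0,0,0,-1,-0.6,-40,-1],[0,0,0,-1,-0.6,-44,-1],[0,0,0,-1,-0.6,-44,-1]]' 30
```

```text
t: 41.1
tool_pos: [0.5119, -0.3087, 0.0629]
orientation: [0.356, 0.611, -0.356, 0.611]
ft_force: [0.7, 0.5, -1.0]
opening: 0.0274
```

No contact force with the tip ~7 mm inside; continue to seat.

```bash
python3 -m pendant '[[0,0,0,0,0,-5,-1],[0,0,0,0,0,-10,-1],[0,0,0,0,0,-14,-1],[0,0,0,0,0,-16,-1],[0,0,0,0,0,-18,-1],[0,0,0,0,0,-19,-1],[0,0,0,0,0,-19,-1]]'
```

```text
t: 41.8
tool_pos: [0.5121, -0.3089, 0.0459]
orientation: [0.356, 0.611, -0.356, 0.611]
ft_force: [-6.9, 3.6, 15.2]
opening: 0.0275
```

```bash
python3 -m pendant '[[0,0,0,0,0,2,-1],[0,0,0,0,0,2,0],[0,0,0,0,0,2,0.2],[0,0,0,0,0,2,0.2],[0,0,0,0,0,2,0.2],[0,0,0,0,0,20,0.2],[0,0,0,0,0,60,0.2],[0,0,0,0,0,110,0.2],[0,0,0,0,0,160,0.2]]'; python3 -m pendant '[[0,0,0,30,-50,30,0.2],[0,0,0,55,-61,30,0.2],[0,0,0,55,-61,30,0.2],[0,0,0,55,-61,30,0.2],[0,0,0,55,-61,30,0.2]]'; python3 - <<'E'
from h import *
for n in ['wrist','scene','top']: snap(n,n[0]+'22')
crop('w22',260,80,120,90,6,'w22c');crop('s22',120,200,140,105,6,'s22c')
E
```

```text
t: 42.7
tool_pos: [0.5118, -0.3085, 0.206]
orientation: [0.356, 0.611, -0.356, 0.611]
ft_force: [-0.0, -1.3, 0.0]
opening: 0.0525
t: 43.2
tool_pos: [0.5668, -0.3689, 0.2341]
orientation: [0.356, 0.611, -0.356, 0.611]
ft_force: [0.8, -0.3, -0.1]
opening: 0.0523
```

View pics/w22c.png

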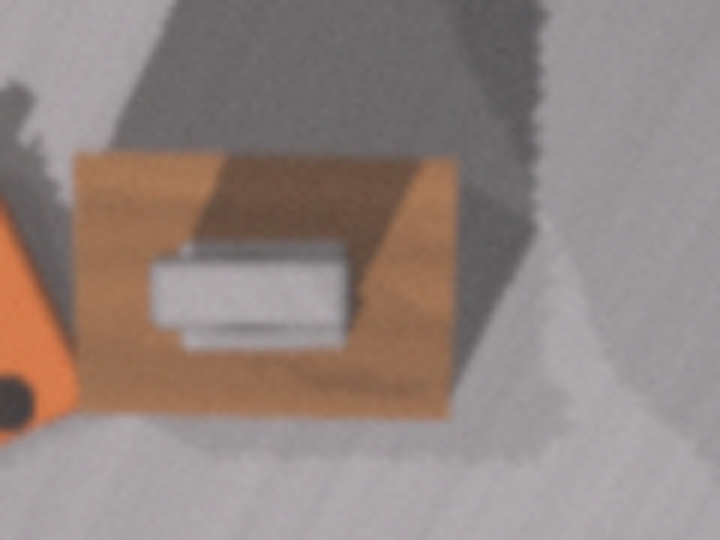

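View pics/s22.png

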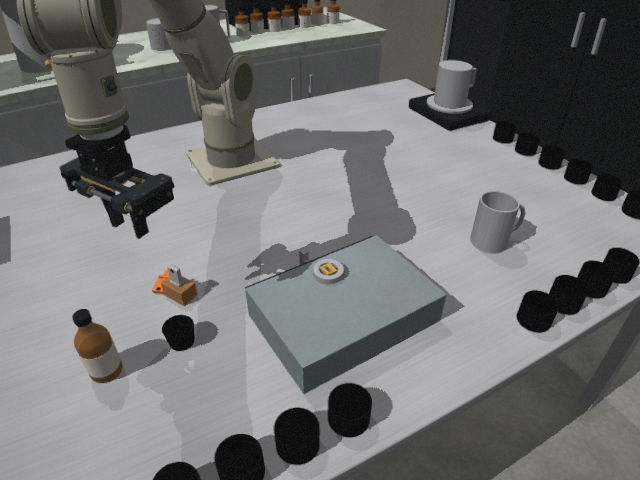

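View pics/s22c.png

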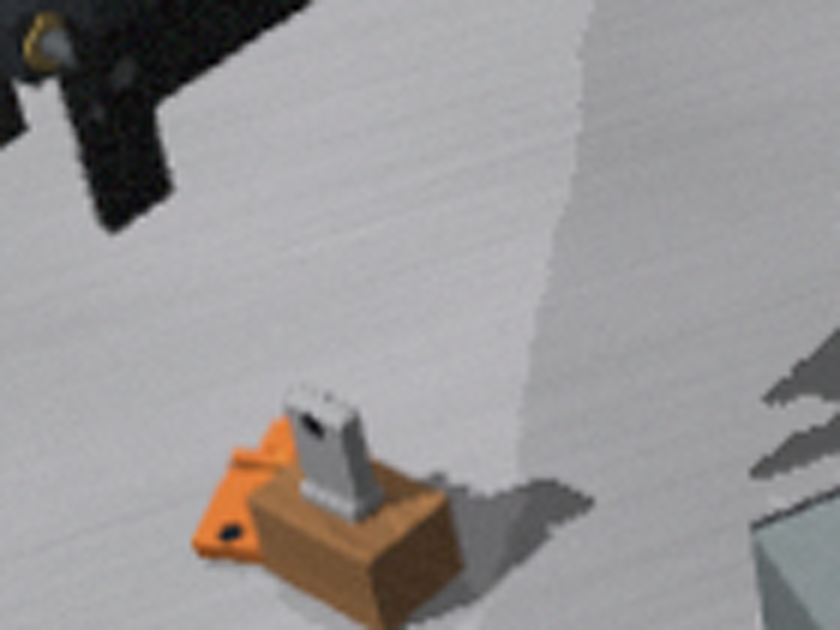

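View pics/t22.png

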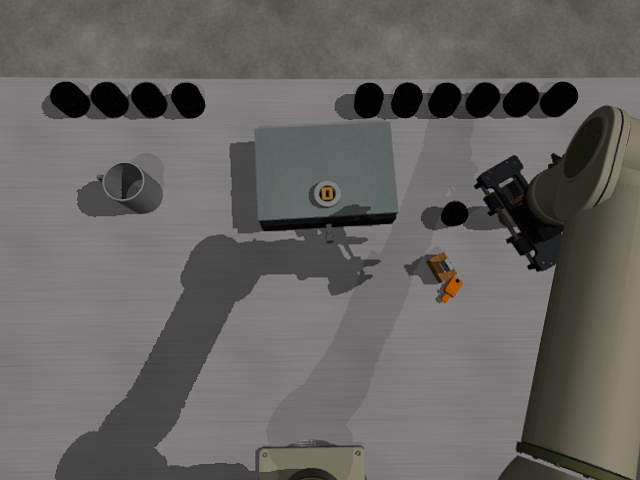

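```bash
python3 -c "
from bench import env
print(env.job_done())"
```

```text
the job is handed in; nothing more can be done
None
```

The job is handed in. Both lidded tins I found stand in the shut, locked drawer, and the key is back in its block. It took about 43 s of robot time.

**What I did**
- **Unlocking:** I pushed the key fully home in the lock and turned it clockwise until it hit the stop (0.30 N m reaction).
- **Drawer:** I pulled it about 151 mm to its stop, set the tins upright inside and pushed it shut (12 N at the stop).
- **Locking:** I turned the key back until it hit the stop (−0.28 N m), drew it out and pressed it into the block until its collar stopped it at the expected height.

**Last checks**
- **Lock:** the barrel was back at about 3° yaw, in line with the case.
- **Drawer:** it looked shut in the pictures. I could not see the tins after closing, but both stood upright just before.
- **Key:** it stands upright in the block with its collar on the wood.
- **Left alone:** the open tin, oil bottle and jug had not visibly moved.

**Not perfect**
- The orange look-alike key stood beside the block at the start and was lying flat after I lifted the steel key, probably knocked by the gripper. I left it there.
- The rows of dark tins at the table edges show no lids, so I took them for look-alikes. One dark object about 0.95 m away on the right was beyond the arm's reach, and I did not look at it closely.

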